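# Free the fan impeller, spin it by hand and set the blank selector

## Robot

A 7-joint arm with a two-finger parallel gripper is mounted at the origin on a cart in front of the work surface, level with it; the furniture and walls round the work are solid. World frame = base frame: x ahead of the robot, y to its left, z up, the work surface at z = 0. Lengths are in m, angles in rad, forces in N, time in s.
With the tool pointing down it reaches from about 0.4 to 0.85 m from the base axis. Payload 4.4 kg.
Tool frame: the origin (TCP) lies on the centre line of the jaws, within the pads' length; the fingertips stand r.tips_ahead ahead of it and the grasp point (between the pads) lies 6 mm ahead of it (r.tips_ahead is the distance from the TCP to the fingertips, in m); x points along the fingers, z is the direction in which the jaws open and shut, and the axes are right-handed (so a half turn about x gives the same grasp; the last joint's range is limited). The gripper opens to 94 mm and grips with 3 to 60 N. Pads are 16 mm wide; open, the fingers measure 119 mm over their backs; the gripper's body (75 mm by 177 mm) begins 78 mm behind the grasp point.
Start: joints at [-0.066, 0.628, 0.038, 1.517, -0.027, 0.996, -0.02], TCP at [0.65, 0, 0.23] pointing down, gripper open.
Joint ranges: [-3.06, 3.06], [-0.37, 2.12], [-1.25, 1.32], [0.18, 2.47], [-1.1, 4.24], [0.23, 1.98], [-2.94, 2.94]. Speed limits (rad/s): [2.57, 2.57, 3.14, 3.14, 3.14, 3.14, 3.14].

## Interface

Orientations are given as a rotation vector (axis times angle).
In Python, from cell import r gives the robot as it stands.
- The arm moves only by the shell command python3 -m creep 'ROWS' [OPENING]. ROWS is a JSON object of lists of equal length, an entry for each row: "dp": the shift along the tool's x, y, z in mm, a list of three; "delta_rot": the turn, a rotation vector about the tool's x, y, z in degrees, a list of three. A call has 1 to 20 rows; each row shifts and turns the commanded pose from where the row before left it, along the tool's axes as they then stand; what a row does not reach is not made up. A row lasts 1/10 s, in which the tool goes at most 50 mm and 8.59 degrees, less where a joint would pass 70% of its speed; a pose out of reach is approached as far as the arm can. A call is refused whole if a number of a shift passes 50 or a number of a turn 8.59, either way. A call with a gripper value outside its range is refused whole. OPENING is the closure, from 0 (fully open) to 1 (shut), set as the call begins (- or left out, the last holds). The fingers move at their own pace and stop on an object; the grip force is fixed at half the most. Time passes only in rows, so rows that do not move let the fingers close. It gives the time, the measured TCP pose, the force and the opening at its end, in the units of the state.
- r.observe(): the state, without advancing time (a new reading comes with each control period).
- r.grab_frame(name): name is "scene" or "side" or "wrist"; returns a dict with "frame" (420x560x3 uint8, red, green, blue), "fx", "fy", "cx", "cy" (pixels), "k1" (the pictures are not rectified: a ray, as slopes to the right and down, at radius r is drawn at 1 + k1 r^2 times it, then the intrinsics apply), "world_from_camera" (4x4, takes a point from camera to world coordinates). Camera axes: x right, y up, looking along -z (the intrinsics and any distortion apply to the point x, -y, -z); pixel columns grow to the right and rows downward; lengths in m; the calibration is good to about 2 mm. A picture is of the moment at which its call begins. There is no depth.
- r.hand_in(): hands the job in, once; it reports no verdict.
The state is a dict: "t": time; "joint_pos": joint angles; "dq": joint speeds; "joint_torque": joint torques, N m; "position": TCP position; "orientation": TCP orientation; "ft_force": force on the tool from outside, world axes, zero at the start; "torque": the same for the moment, N m; "grip_width": opening from 0.0 (shut) to 1.0 (fully open).
Only numpy, scipy, OpenCV 4.12 (cv2) and the standard library are available. Lean on these libraries where they do the work, as an engineer would, in place of code of your own. Each camera call takes 0.05 s, during which the arm holds its last target.

## Task

Make the fan impeller on the test stand ready for its run: take out every wooden transport block that stands between its blades and put all of them in the open tray. Then push the impeller round by hand and let go, so that it goes on turning by itself, untouched, for at least two seconds and runs down to a stop, which shows that nothing rubs. Last, turn the blank selector on the control box anticlockwise to its end stop and from there three clicks clockwise; leave the other things on the table where they are.

Things in the scene. Friction and masses are not known exactly. Their poses are not given: they have to be found in the camera images.
- stand_axis (a point): round aluminium base plate of the fan test stand, 250 mm across and 8 mm thick, fixed to the table; this point is on the impeller's upright axis, on the plate's top face (8 mm above the table). A boss of 20 mm radius stands round the axis. Behind the work stand a bag sealer, whose raised arm reaches forward to x = 0.58, 220 mm high, at y = 0.25, and a bench scale 125 mm high
- impeller (a joint): angle (rad, endless, grows anticlockwise seen from above) of the steel fan impeller, which turns about the stand's upright axis in a light bearing; pushed to 3 rad/s it coasts for about 6 s. Hub of 18 mm radius, four straight radial blades 90 degrees apart, upright plates 4 mm thick, 15 to 77 mm from the axis and 15 to 47 mm above the table
- blade_tip (a point): middle of the outer end of one of the four impeller blades (75 mm from the axis, 31 mm above the table); the other three blades follow at 90 degrees. Under the blades is a disc of 38 mm radius, over the hub a shaft end up to 62 mm above the table
- tray_in (a point): centre of the inner floor of the open grey tray, fixed to the table: inside 172 mm along its x by 150 mm along its y, walls 28 mm high and 4 mm thick, floor 4 mm thick
- selector_grip (a point): centre of the bar grip of the blank black selector on the grey control box (110 x 110 x 50 mm, fixed). The bar is 56 mm long along this point's x, 14 mm wide along its y, 30 mm high (its top is 86 mm above the table); under it a round collar, radius 27 mm, 8 mm high. This point is on the turning axis, 74 mm above the table
- selector (a joint): angle (rad) of the selector, clockwise seen from above, 0 in the position at its anticlockwise end stop. Six sprung positions, one click every 24 degrees (0.419 rad): 0, 0.419, 0.838, 1.257, 1.676, 2.094; let go between two, it springs into one of them. Passing a click takes about 0.1 N m. It starts away from the stop
- block0_center (a point): transport block: plain beech block with a thin black rubber foot, 70 mm long along its x, 34 mm wide along its y, 42 mm high, 0.12 kg; this is its centre, half-way up. It stands loose on the base plate, its length pointing at the axis, between two blades, its outer end beyond the blades' tips. Two to four such blocks are there (None: absent)
- block1_center (a point): transport block: plain beech block with a thin black rubber foot, 70 mm long along its x, 34 mm wide along its y, 42 mm high, 0.12 kg; this is its centre, half-way up. It stands loose on the base plate, its length pointing at the axis, between two blades, its outer end beyond the blades' tips. Two to four such blocks are there (None: absent)
- block2_center (a point): transport block: plain beech block with a thin black rubber foot, 70 mm long along its x, 34 mm wide along its y, 42 mm high, 0.12 kg; this is its centre, half-way up. It stands loose on the base plate, its length pointing at the axis, between two blades, its outer end beyond the blades' tips. Two to four such blocks are there (None: absent)
- block3_center (a point): transport block: plain beech block with a thin black rubber foot, 70 mm long along its x, 34 mm wide along its y, 42 mm high, 0.12 kg; this is its centre, half-way up. It stands loose on the base plate, its length pointing at the axis, between two blades, its outer end beyond the blades' tips. Two to four such blocks are there (None: absent)
- rubber_stamp: bystander, not to be moved: wooden-handled stamp, 28 x 52 x 76 mm; origin at the centre of its underside
- torch: bystander, not to be moved: black torch, 32 x 110 x 32 mm, lying; origin at the centre of its underside
- loupe: bystander, not to be moved: black loupe, 38 x 38 x 30 mm; origin at the centre of its underside
There are look-alikes about, which are no part of the job. What is shaped like the part that bears block2_center but purple is not meant.

How it is judged:
By the outcome, as a careful person would: the job done as asked, in the order asked, and still so for the second after the job is handed in, with the robot touching nothing.
Of block0, block1, block2, block3 only 2 to 4 are there at a start; the rules pass over those that are not, and their reading is None.
At some moment in a run one of block0, block1, block2, block3 may be knocked a few centimetres aside while the robot is not near it.
Once in a run the grip may slacken for a moment while it holds something.
It also fails if it takes over 210 s, if anything falls off the work surface, if the arm or the gripper's body presses on something with over 40 N, if the wrist force passes 120 N, or if a joint passes its speed limit or range.

## Working session

There is one attempt and no reset: what is moved stays moved. The work goes in short steps, Python scripts to look and compute and a shell command to move; the robot and the scene stay as the last step left them, time stands still between calls to the robot, and variables do not carry over. Pictures are saved under pics/ and viewed, and the job is handed in when it is done.

```bash
ls -la; mkdir -p pics; cat > h.py <<'E'
import numpy as np, cv2
from scipy.spatial.transform import Rotation as R
from cell import r
def grab(name,fn,scale=1,crop=None):
    f=r.grab_frame(name); im=f["frame"][:,:,::-1]
    np.save('pics/'+fn+'.npy',f,allow_pickle=True)
    save(im,fn,scale,crop); return f
def save(im,fn,scale=1,crop=None):
    if crop: im=im[crop[1]:crop[3],crop[0]:crop[2]]
    im=cv2.resize(np.ascontiguousarray(im),None,fx=scale,fy=scale,interpolation=cv2.INTER_CUBIC)
    cv2.imwrite('pics/'+fn+'.png',im)
def load(fn): return np.load('pics/'+fn+'.npy',allow_pickle=True).item()
def K(f): return np.array([[f['fx'],0,f['cx']],[0,f['fy'],f['cy']],[0,0,1.]]),np.array([f['k1'],0,0,0.])
def pix2z(f,uv,z):
    k,d=K(f); p=cv2.undistortPoints(np.array(uv,float).reshape(-1,1,2),k,d).reshape(-1,2)
    T=np.array(f['world_from_camera']); o=T[:3,3]; out=[]
    for a,b in p:
        v=T[:3,:3]@np.array([a,-b,-1]); out.append(o+v*(z-o[2])/v[2])
    return np.array(out)
def proj(f,P):
    k,d=K(f); T=np.linalg.inv(np.array(f['world_from_camera'])); P=np.atleast_2d(P).astype(float)
    c=P@T[:3,:3].T+T[:3,3]; c=c*[1,-1,-1]
    return cv2.projectPoints(c,np.zeros(3),np.zeros(3),k,d)[0].reshape(-1,2)
def state():
    s=r.observe(); Rm=R.from_rotvec(s['orientation']).as_matrix()
    print('t',round(s['t'],2),'p',np.round(s['position'],4),'\nR',np.round(Rm,3).tolist(),'q',np.round(s['joint_pos'],3),'g',s['grip_width'],'F',np.round(s['ft_force'],1))
    return s,Rm
E
python3 - <<'E'
from h import *
state(); print(r.tips_ahead)
for n in ['scene','side','wrist']:
    f=grab(n,n+'0',1.4); print(n,f['fx'],f['k1'],np.round(f['world_from_camera'],3).tolist())
E
```

```text
total 12
drwxr-xr-x  3 agent agent 4096 Dec  7 15:02 .
drwxr-xr-x 23 root  root  4096 Dec  7 15:02 ..
drwxr-xr-x  2 agent agent 4096 Dec  7 15:02 pics
t 0.0 p [0.6494 0.     0.2296] 
R [[-0.002, 0.0, 1.0], [-0.0, 1.0, -0.0], [-1.0, -0.0, -0.002]] q [-0.066  0.629  0.038  1.518 -0.027  0.996 -0.02 ] g 0.9952089117012203 F [-0.4  0.2  0.3]
0.025
scene 416.4078970891126 0.0026544230768751923 [[-0.879, 0.282, -0.385, 0.134], [-0.477, -0.502, 0.722, 1.031], [0.01, 0.818, 0.576, 0.764], [0.0, 0.0, 0.0, 1.0]]
side 440.00810598558706 -0.11739262630882583 [[-0.811, 0.341, -0.475, -0.095], [-0.584, -0.48, 0.654, 1.126], [-0.005, 0.808, 0.589, 0.914], [0.0, 0.0, 0.0, 1.0]]
wrist 356.9124798508623 -0.09455830092766339 [[1.0, -0.001, 0.001, 0.651], [0.001, 0.961, 0.275, 0.08], [-0.002, -0.275, 0.961, 0.383], [0.0, 0.0, 0.0, 1.0]]
```

View pics/scene0.png

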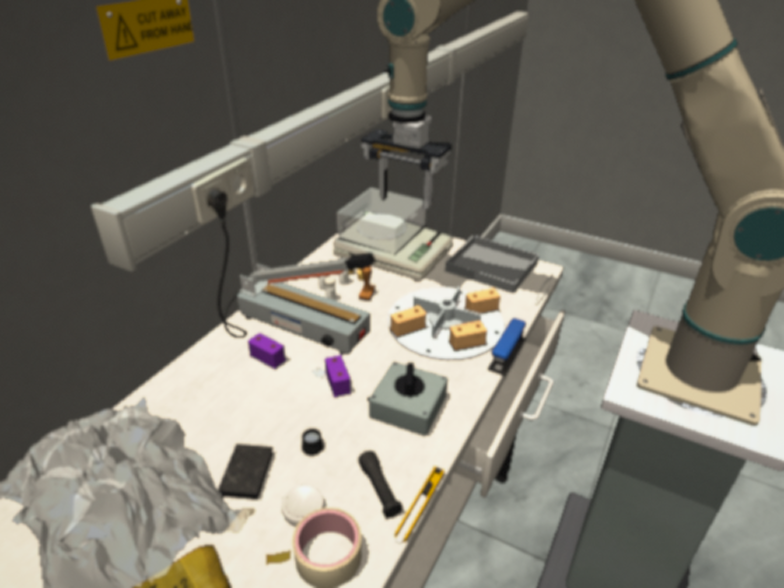

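View pics/side0.png

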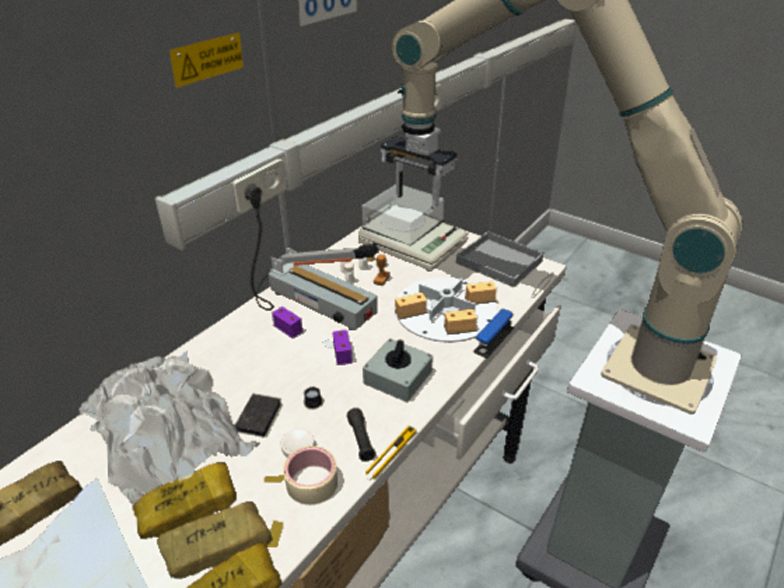

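View pics/wrist0.png

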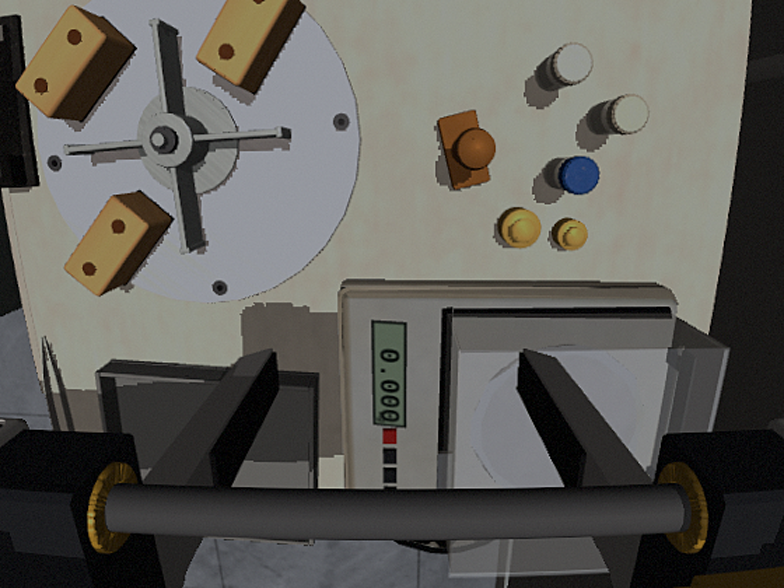

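The pictures show three beech blocks. In the wrist picture (1.4x) they are at about (75,63), (250,40) and (118,243), and the lower-right gap at (255,200) is empty. The two purple ones in the scene picture, at (267,350) and (338,376), are look-alikes. The impeller shaft is at (163,141) and the tray at (210,430).

```bash
python3 - <<'E'
from h import *
f=load('wrist0')
s=1/1.4
print('shaft',pix2z(f,[[163*s,137*s]],.062))
print('blade tips',pix2z(f,np.array([[160,22],[285,130],[193,247],[70,148]])*s,.047))
for n,P in dict(A=[[73,8],[133,46],[82,118],[18,85]],C=[[124,193],[172,218],[103,294],[66,267]]).items():
    print(n,pix2z(f,np.array(P)*s,.05))
print('tray rim',pix2z(f,np.array([[98,368],[318,372]])*s,.032))
g=load('scene0')
print('box top corners',pix2z(g,np.array([[402,363],[447,377],[412,428],[371,403]])*s,.05))
print('sel top',pix2z(g,np.array([[409,368]])*s,.086))
print('tray',pix2z(g,np.array([[447,264],[475,237],[537,258],[505,284]])*s,.032))
E
```

```text
shaft [[0.50235349 0.09464992 0.062     ]]
blade tips [[0.49936442 0.16702823 0.047     ]
 [0.57743125 0.09797083 0.047     ]
 [0.50898391 0.02146231 0.047     ]
 [0.42798297 0.09056634 0.047     ]]
A [[0.44184891 0.17916255 0.05      ]
 [0.48155899 0.15268381 0.05      ]
 [0.44129261 0.10953026 0.05      ]
 [0.39620168 0.13377352 0.05      ]]
C [[ 0.46534974  0.05943295  0.05      ]
 [ 0.49753649  0.04200216  0.05      ]
 [ 0.43923611 -0.01144063  0.05      ]
 [ 0.41378673  0.00855007  0.05      ]]
tray rim [[ 0.41285056 -0.07730023  0.032     ]
 [ 0.58954657 -0.07829106  0.032     ]]
box top corners [[0.49118962 0.30885401 0.05      ]
 [0.40378963 0.30288855 0.05      ]
 [0.404589   0.44030733 0.05      ]
 [0.49026167 0.42420025 0.05      ]]
sel top [[0.45668181 0.35078136 0.086     ]]
tray [[ 0.56934959 -0.07403057  0.032     ]
 [ 0.55987474 -0.22947433  0.032     ]
 [ 0.39017975 -0.20664992  0.032     ]
 [ 0.42010614 -0.06014662  0.032     ]]
```

```bash
python3 -m creep '{"dp":[[-18,5,-38],[-18,5,-38],[-18,5,-38],[-18,5,-36],[0,0,0],[0,0,0]],"delta_rot":[[0,0,0],[0,0,0],[0,0,0],[0,0,0],[0,0,0],[0,0,0]]}' 0; python3 - <<'E'
from h import *
state(); grab('wrist','wrist1',1.4)
E
```

```text
t: 0.75
position: [0.5002, 0.0201, 0.3031]
orientation: [-0.0, 1.569, 0.0]
ft_force: [-0.4, 0.0, 0.4]
grip_width: 1.003
t 0.75 p [0.5002 0.0201 0.3031] 
R [[0.002, -0.0, 1.0], [0.0, 1.0, 0.0], [-1.0, 0.0, 0.002]] q [-0.124  0.329  0.038  1.828 -0.015  0.982 -0.08 ] g 1.002736331137327 F [-0.4  0.   0.4]
```

View pics/wrist1.png

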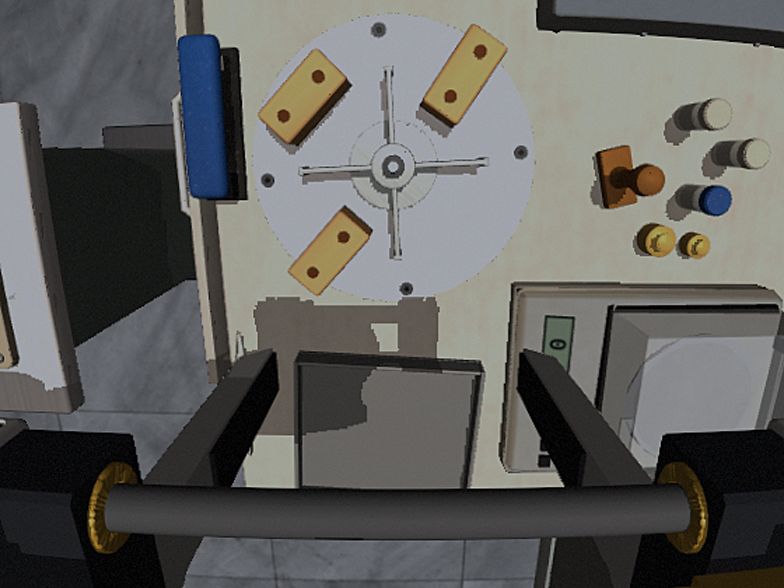

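```bash
python3 - <<'E'
from h import *
f=load('wrist1'); save(f['frame'][:,:,::-1],'w1c',3.6,(175,5,385,220))
E
```

```text
(no output)
```

View pics/w1c.png

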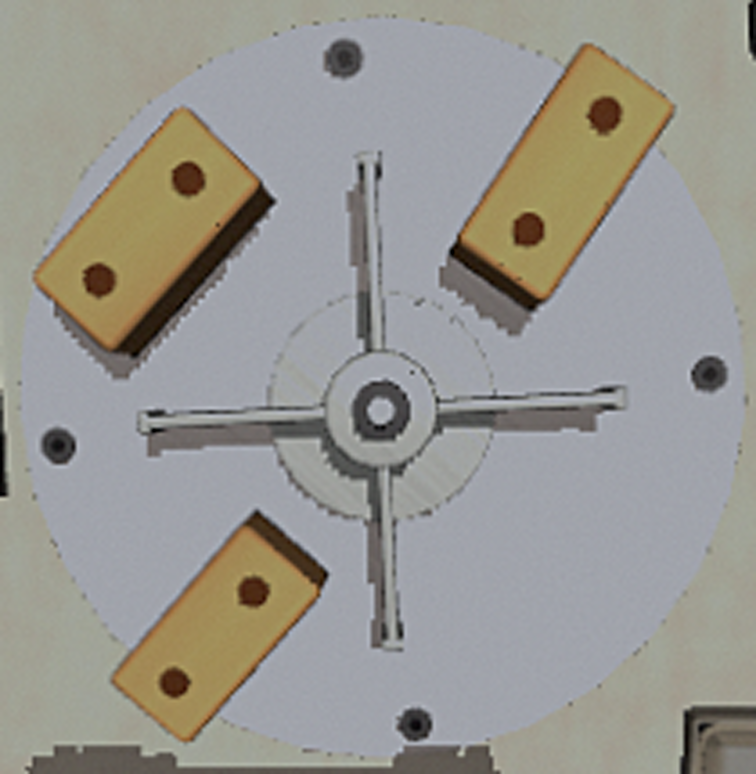

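```bash
python3 - <<'E'
from h import *
f=load('wrist1')
c=lambda P:np.array(P)/3.6+[175,5]
print('shaft',pix2z(f,c([[380,411]]),.062),'tips',pix2z(f,c([[368,153],[626,396],[393,645],[138,422]]),.047)[:,:2])
for n,P in dict(A=[[183,108],[262,186],[120,350],[35,275]],B=[[588,43],[674,108],[540,299],[460,240]],C=[[250,524],[322,590],[187,741],[112,680]]).items():
  for z in (.05,):
    w=pix2z(f,c(P),z)[:,:2]; d=[np.linalg.norm(w[i]-w[(i+1)%4]) for i in range(4)]
    m=w.mean(0); a=(w[0]-w[3]+w[1]-w[2]); print(n,m,np.round(d,4),'yaw',np.degrees(np.arctan2(a[1],a[0])),'rad from axis',np.linalg.norm(m-[.5025,.0946]),np.degrees(np.arctan2(*(m-[.5025,.0946])[::-1])))
E
```

```text
shaft [[0.49823869 0.09328482 0.062     ]] tips [[0.49459489 0.16879656]
 [0.57448014 0.0980105 ]
 [0.50230293 0.01908657]
 [0.42271247 0.08994338]]
A [0.42884988 0.14658128] [0.0321 0.0649 0.0337 0.0662] yaw 46.09202568433484 rad from axis 0.09014651580728987 144.78606420362044
B [0.55323554 0.16298109] [0.0315 0.0676 0.0298 0.0673] yaw 55.99291025609944 rad from axis 0.08514733562817872 53.42633197243195
C [0.44560503 0.02291273] [0.0307 0.0672 0.0314 0.0684] yaw 47.590886154674926 rad from axis 0.0915210446357628 -128.4374541255627
```

```bash
python3 - <<'E'
from h import *
for n,c in (('scene0',(265,195,385,265)),('side0',(275,190,375,250))):
    f=load(n); save(f['frame'][:,:,::-1],n+'c',6.4,c)
    print(proj(f,[[.4985,.0935,.062],[.5024,.0946,.062]])) 
f=load('wrist0');print((proj(f,[[.4985,.0935,.062]])*1.4))
E
```

```text
[[318.93135298 212.514574  ]
 [317.56041892 212.32764509]]
[[319.16242778 204.95170568]
 [317.98840102 204.71203763]]
[[157.35929443 139.05756851]]
```

View pics/scene0c.png

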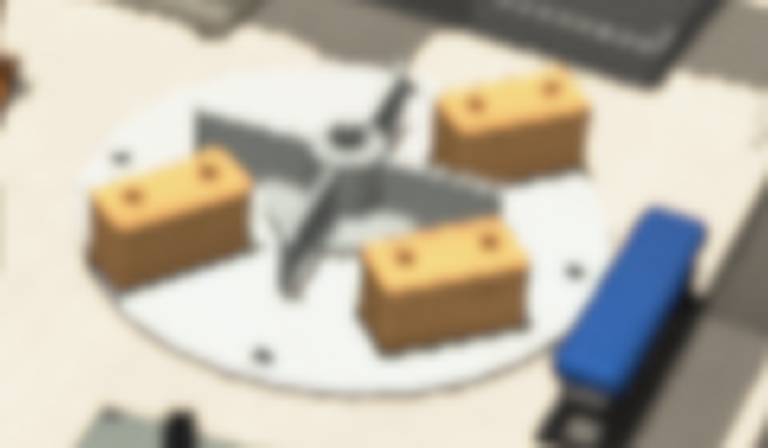

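View pics/side0c.png

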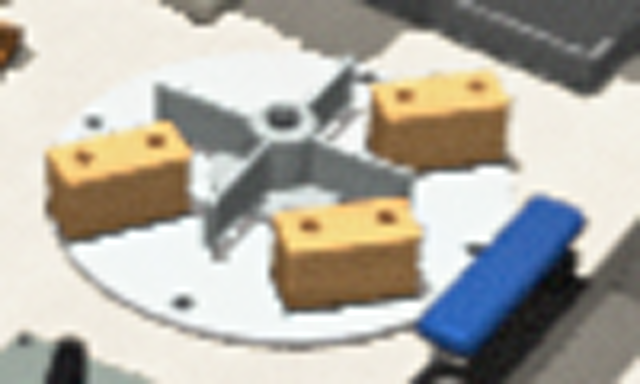

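```bash
python3 -m creep '{"dp":[[30,-1,-15],[30,-1,-15],[30,-1,-15],[30,0,-14],[0,0,0],[0,0,0],[0,0,0],[0,0,0],[0,0,0],[0,0,0]],"delta_rot":[[0,0,0],[0,0,0],[0,0,0],[0,0,0],[8.4,0,0],[8.4,0,0],[8.4,0,0],[8.4,0,0],[8.4,0,0],[0,0,0]]}' 0.3; python3 - <<'E'
from h import *
state(); grab('wrist','wrist2',1.4)
f=load('wrist1')
print('tray',pix2z(f,np.array([[298,355],[484,362]])/1.4,.032), 'stapler',pix2z(f,np.array([[244,50],[246,198]])/1.4,.01))
E
```

```text
t: 1.8
position: [0.4418, 0.0167, 0.1814]
orientation: [0.573, 1.494, -0.575]
ft_force: [0.1, 0.3, 0.3]
grip_width: 0.7
t 1.8 p [0.4418 0.0167 0.1814] 
R [[-0.001, 0.67, 0.743], [-0.001, 0.743, -0.67], [-1.0, -0.002, 0.0]] q [-0.279  0.426  0.242  2.131 -0.173  0.604 -0.648] g 0.7000137477113111 F [0.1 0.3 0.3]
tray [[ 0.41096628 -0.07436422  0.032     ]
 [ 0.58191108 -0.08117446  0.032     ]] stapler [[0.37317786 0.18985714 0.01      ]
 [0.36740991 0.06609187 0.01      ]]
```

View pics/wrist2.png

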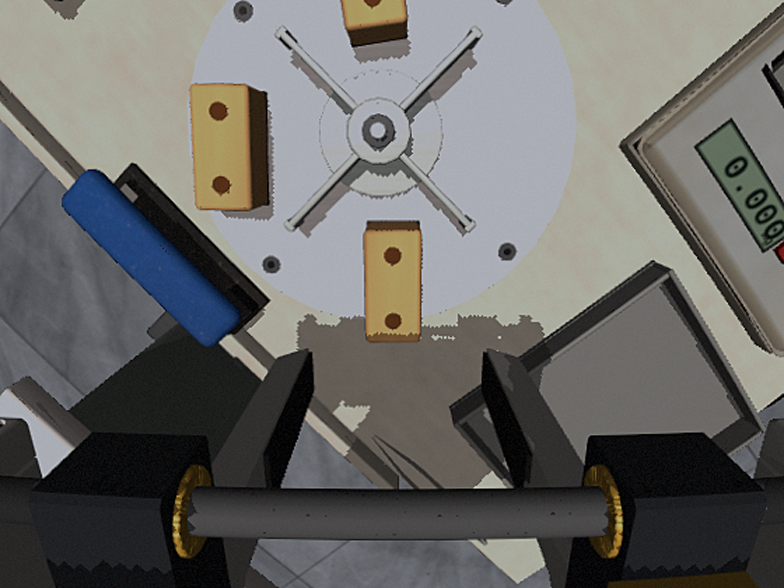

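```bash
python3 - <<'E'
from h import *
f=load('wrist2')
q=lambda P:pix2z(f,np.array(P)/1.4,.05)[:,:2]
ax=pix2z(f,[[378/1.4,129/1.4]],.062)[0]; print(ax)
print('tips',pix2z(f,np.array([[279,30],[478,30],[291,226],[470,227]])/1.4,.047)[:,:2].mean(0))
for P in ([[366,230],[420,231],[421,341],[366,340]],[[190,84],[248,84],[254,209],[194,209]]):
    w=q(P);m=w.mean(0);a=w[0]-w[3]+w[1]-w[2]; print(m,np.degrees(np.arctan2(a[1],a[0])),np.linalg.norm(w-np.roll(w,1,0),axis=1))
s,Rm=state(); 
m=q([[366,230],[420,231],[421,341],[366,340]]).mean(0)
print(Rm.T@(np.array([m[0],m[1],.05])-s['position']))
print('tray',pix2z(f,np.array([[452,408],[655,263],[757,420]])/1.4,.032))
E
```

```text
[0.4985474  0.09365748 0.062     ]
tips [0.49852075 0.09340772]
[0.44497278 0.02259138] 48.149312654512585 [0.066973   0.03086341 0.06704016 0.03344436]
[0.42756579 0.14624686] 46.05925761107385 [0.06828805 0.0322996  0.06762725 0.03512498]
t 1.85 p [0.4416 0.0169 0.1816] 
R [[-0.001, 0.667, 0.745], [-0.001, 0.745, -0.667], [-1.0, -0.002, -0.0]] q [-0.278  0.426  0.241  2.131 -0.173  0.604 -0.646] g 0.7038513057619203 F [ 0.3 -0.6 -0.5]
[ 0.13156678  0.0067205  -0.00130524]
tray [[ 0.41461084 -0.07006234  0.032     ]
 [ 0.57583605 -0.07989424  0.032     ]
 [ 0.57140481 -0.23081167  0.032     ]]
```

```bash
python3 -m creep '{"dp":[[35,1,-1],[35,0,0],[30,0,0],[25,0,0],[13,0,0],[2,0,0],[0,0,0],[0,0,0],[0,0,0]],"delta_rot":[[0,0,0],[0,0,0],[0,0,0],[0,0,0],[0,0,0],[0,0,0],[0,0,0],[0,0,0],[0,0,0]]}' 0.3 && python3 -m creep '{"dp":[[0,0,0],[0,0,0],[0,0,0],[0,0,0],[0,0,0],[0,0,0]],"delta_rot":[[0,0,0],[0,0,0],[0,0,0],[0,0,0],[0,0,0],[0,0,0]]}' 1
```

```text
t: 2.75
position: [0.4415, 0.0185, 0.0427]
orientation: [0.573, 1.493, -0.572]
ft_force: [-0.2, -0.2, 0.7]
grip_width: 0.701
t: 3.35
position: [0.441, 0.0185, 0.0427]
orientation: [0.573, 1.494, -0.573]
ft_force: [0.0, 0.6, 3.2]
grip_width: 0.361
```

```bash
python3 -m creep '{"dp":[[-15,0,0],[-30,0,0],[-35,0,0],[-30,0,0],[0,0,0],[0,0,0],[0,0,0],[0,0,0],[0,0,0],[0,0,0]],"delta_rot":[[0,0,0],[0,0,0],[0,0,0],[0,0,0],[-8,0,0],[-8,0,0],[-8,0,0],[-8,0,0],[-8,0,0],[0,0,0]]}' 1 && python3 -m creep '{"dp":[[0,-35,2],[0,-45,2],[0,-45,2],[0,-45,2],[0,-40,2],[0,0,0],[0,0,0]],"delta_rot":[[0,0,0],[0,0,0],[0,0,0],[0,0,0],[0,0,0],[0,0,0],[0,0,0]]}' 1; python3 - <<'E'
from h import *
state(); f=grab('wrist','wrist3',1.4); grab('side','side3',1.4)
print(proj(f,[[.451,-.184,.004],[.493,-.151,.004]])*1.4)
E
```

```text
t: 4.35
position: [0.4407, 0.0183, 0.1524]
orientation: [0.027, 1.571, -0.027]
ft_force: [0.8, -0.3, -1.9]
grip_width: 0.358
t: 5.05
position: [0.4431, -0.1925, 0.1523]
orientation: [0.032, 1.572, -0.031]
ft_force: [-0.1, 0.2, -1.5]
grip_width: 0.36
t 5.05 p [ 0.4431 -0.1925  0.1523] 
R [[-0.001, 0.04, 0.999], [0.0, 0.999, -0.04], [-1.0, 0.0, -0.001]] q [ 0.284  0.515  0.097  2.054 -0.087  0.577  0.401] g 0.3598409598118655 F [-0.1  0.2 -1.5]
[[408.020268   276.25910308]
 [475.72054313 220.4892299 ]]
```

View pics/wrist3.png

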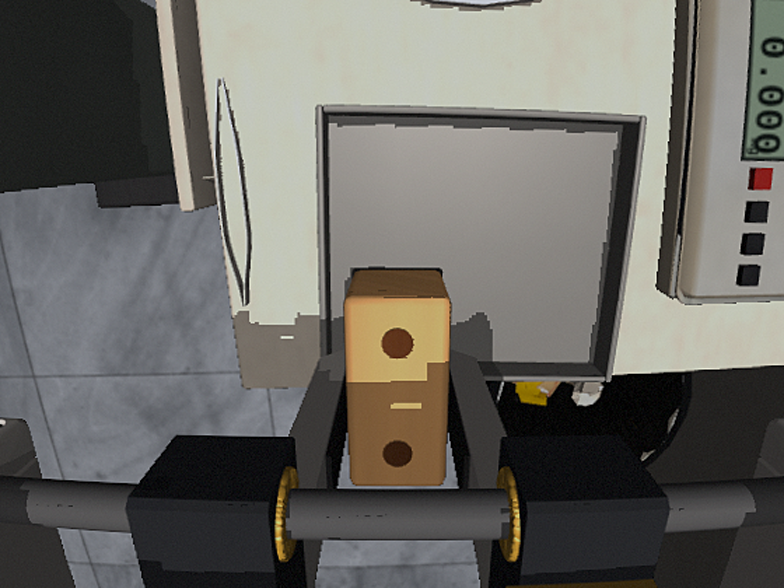

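View pics/side3.png

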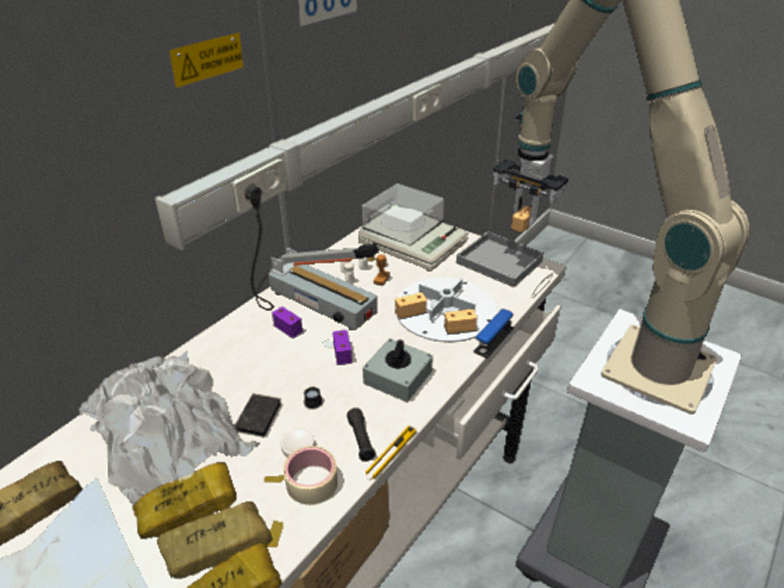

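```bash
python3 - <<'E'
from h import *
f=load('wrist3')
for z,P in ((.032,[[319,106],[645,118],[610,381]]),(.004,[[329,123],[620,130],[592,365]])):
    w=pix2z(f,np.array(P)/1.4,z)[:,:2]; print(w.round(4).tolist(),'c',(w[0]+w[2])/2,np.linalg.norm(np.diff(w,axis=0),axis=1),np.degrees(np.arctan2(*(w[1]-w[0])[::-1])))
E
```

```text
[[0.4075, -0.0843], [0.5804, -0.095], [0.5718, -0.2475]] c [ 0.48963815 -0.16590138] [0.17323101 0.15270702] -3.535833935170331
[[0.4085, -0.0912], [0.5789, -0.1], [0.5711, -0.2489]] c [ 0.48980756 -0.17006748] [0.17067772 0.14912403] -2.9680312598973173
```

```bash
python3 - <<'E'
from h import *
s,Rm=state()
for n in ('wrist0','wrist1','wrist2','wrist3'):
    f=load(n); print(n,np.round(f['world_from_camera'],4).tolist(),f['cx'],f['cy'])
f=grab('wrist','wrist4',1); print(np.round(f['world_from_camera'],4).tolist()); print(np.abs(f['frame'].astype(int)-load('wrist3')['frame']).mean())
T=np.array(f['world_from_camera']); print(Rm.T@(T[:3,3]-s['position']))
E
```

```text
t 5.15 p [ 0.4435 -0.1903  0.1523] 
R [[-0.001, 0.035, 0.999], [0.001, 0.999, -0.035], [-1.0, 0.001, -0.001]] q [ 0.281  0.515  0.095  2.055 -0.087  0.577  0.402] g 0.35835166359633885 F [ 0.1  0.4 -2.2]
wrist0 [[1.0, -0.0014, 0.0012, 0.6505], [0.001, 0.9614, 0.2753, 0.0804], [-0.0015, -0.2753, 0.9614, 0.383], [0.0, 0.0, 0.0, 1.0]] 283.63222132913523 213.64680918144526
wrist1 [[1.0, -0.0007, -0.0024, 0.5007], [0.0014, 0.9614, 0.2751, 0.1005], [0.0021, -0.2751, 0.9614, 0.4565], [0.0, 0.0, 0.0, 1.0]] 283.63222132913523 213.64680918144526
wrist2 [[0.7433, 0.6427, 0.1856, 0.4967], [-0.6689, 0.7143, 0.2057, 0.0766], [-0.0004, -0.277, 0.9609, 0.3347], [0.0, 0.0, 0.0, 1.0]] 283.63222132913523 213.64680918144526
wrist3 [[0.9992, 0.0375, 0.0117, 0.4473], [-0.0392, 0.9607, 0.2748, -0.1122], [-0.0009, -0.275, 0.9614, 0.3056], [0.0, 0.0, 0.0, 1.0]] 283.63222132913523 213.64680918144526
[[0.9994, 0.0324, 0.0103, 0.4473], [-0.0339, 0.9611, 0.274, -0.1102], [-0.001, -0.2742, 0.9617, 0.3057], [0.0, 0.0, 0.0, 1.0]]
5.8526757369614515
[-0.15335271  0.08042115  0.00081721]
```

```bash
python3 -m creep '{"dp":[[20,-10,3],[30,-9,3],[30,0,0],[20,0,0],[10,0,0],[1,0,0],[0,0,0],[0,0,0],[0,0,0]],"delta_rot":[[0,0,0],[0,0,0],[0,0,0],[0,0,0],[0,0,0],[0,0,0],[0,0,0],[0,0,0],[0,0,0]]}' 1 && python3 -m creep '{"dp":[[0,0,0],[0,0,0],[0,0,0],[-10,0,0],[-30,0,0],[-40,0,0],[-40,0,0]],"delta_rot":[[0,0,0],[0,0,0],[0,0,0],[0,0,0],[0,0,0],[0,0,0],[0,0,0]]}' 0.5
```

```text
t: 6.1
position: [0.4494, -0.2079, 0.0422]
orientation: [0.027, 1.571, -0.023]
ft_force: [-1.0, 2.5, 6.2]
grip_width: 0.359
t: 6.8
position: [0.4486, -0.2109, 0.1632]
orientation: [0.028, 1.572, -0.028]
ft_force: [0.3, -0.3, 0.3]
grip_width: 0.502
```

```bash
python3 -m creep '{"dp":[[0,30,0],[0,45,0],[0,45,0],[0,48,0],[0,48,0],[0,48,0],[0,48,0],[0,42,-8],[0,0,-9],[0,0,-9],[0,0,0],[0,0,0],[0,0,0],[0,0,0]],"delta_rot":[[0,0,0],[0,0,0],[0,0,0],[0,0,0],[0,0,0],[0,0,0],[0,0,0],[8.4,0,0],[8.4,0,0],[8.4,0,0],[8.4,0,0],[8.4,0,0],[0,0,0],[0,0,0]]}' 0.45; python3 - <<'E'
from h import *
state(); grab('wrist','wrist5',1.4)
E
```

```text
t: 8.2
position: [0.436, 0.1478, 0.162]
orientation: [0.598, 1.487, -0.597]
ft_force: [-0.4, 0.2, 0.6]
grip_width: 0.547
t 8.2 p [0.436  0.1478 0.162 ] 
R [[0.0, 0.692, 0.722], [0.0, 0.722, -0.692], [-1.0, 0.0, -0.0]] q [-0.642  0.495  0.361  2.109 -0.308  0.587 -0.827] g 0.5472347155813057 F [-0.4  0.2  0.6]
```

View pics/wrist5.png

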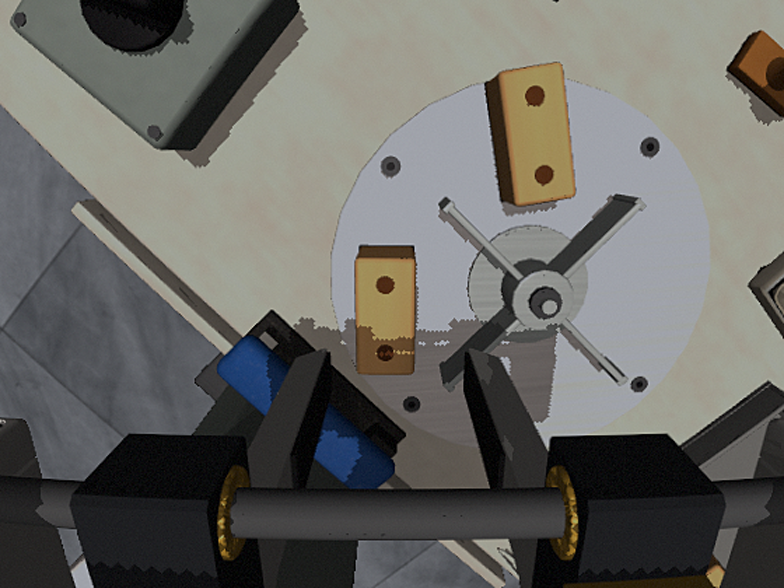

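```bash
python3 - <<'E'
from h import *
f=load('wrist5'); s,Rm=state()
for P in ([[355,258],[415,257],[414,374],[356,374]],[[499,74],[562,63],[575,192],[511,205]]):
    w=pix2z(f,np.array(P)/1.4,.05)[:,:2];m=w.mean(0);a=w[0]-w[3]+w[1]-w[2]; print(m,np.degrees(np.arctan2(a[1],a[0])),np.linalg.norm(w-np.roll(w,1,0),axis=1)); print(1e3*Rm.T@(np.array([m[0],m[1],.0425])-s['position']))
print('stapler', pix2z(f,np.array([[404,438],[272,312]])/1.4,.01)[:,:2],pix2z(f,np.array([[390,470],[260,345]])/1.4,.05)[:,:2])
print('ax',pix2z(f,np.array([[549,307]])/1.4,.062))
E
```

```text
t 8.25 p [0.436  0.1477 0.1619] 
R [[0.0, 0.692, 0.721], [0.0, 0.721, -0.692], [-1.0, 0.0, -0.0]] q [-0.642  0.495  0.361  2.109 -0.309  0.587 -0.827] g 0.549119923055747 F [ 0.4 -1.   0.3]
[0.42755743 0.14778317] 45.87385106849213 [0.06819299 0.03241003 0.06869072 0.03356005]
[119.36561063  -5.86801562  -6.13484793]
[0.55256535 0.16455794] 55.30226273452994 [0.06599056 0.03228605 0.06519987 0.03464401]
[119.37579788  92.80101068  72.43229822]
stapler [[0.36596375 0.06670669]
 [0.367801   0.19215673]] [[0.36057923 0.07435746]
 [0.36440651 0.18542001]]
ax [[0.4979557  0.09414008 0.062     ]]
```

```bash
python3 -m creep '{"dp":[[20,-6,-6],[35,0,0],[30,0,0],[20,0,0],[12,0,0],[2,0,0],[0,0,0],[0,0,0]],"delta_rot":[[0,0,0],[0,0,0],[0,0,0],[0,0,0],[0,0,0],[0,0,0],[0,0,0],[0,0,0]]}' 0.45 && python3 -m creep '{"dp":[[0,0,0],[0,0,0],[0,0,0],[0,0,0],[0,0,0]],"delta_rot":[[0,0,0],[0,0,0],[0,0,0],[0,0,0],[0,0,0]]}' 1
```

```text
t: 9.05
position: [0.4281, 0.1476, 0.0433]
orientation: [0.601, 1.486, -0.599]
ft_force: [-0.5, 0.9, -0.2]
grip_width: 0.547
t: 9.55
position: [0.4277, 0.1477, 0.0431]
orientation: [0.601, 1.486, -0.6]
ft_force: [-0.4, 0.5, 6.4]
grip_width: 0.36
```

```bash
python3 -m creep '{"dp":[[-15,0,0],[-30,0,0],[-40,0,0],[-35,0,0],[0,0,0],[0,0,0],[0,0,0],[0,0,0],[0,0,0],[0,0,0]],"delta_rot":[[0,0,0],[0,0,0],[0,0,0],[0,0,0],[-8.2,0,0],[-8.2,0,0],[-8.2,0,0],[-8.2,0,0],[-8.2,0,0],[0,0,0]]}' 1 && python3 -m creep '{"dp":[[0,-25,8],[0,-42,8],[0,-45,8],[0,-45,8],[0,-45,8],[0,-45,8],[0,-45,8],[0,-40,7],[0,-18,5],[0,0,0],[0,0,0],[0,0,0]],"delta_rot":[[0,0,0],[0,0,0],[0,0,0],[0,0,0],[0,0,0],[0,0,0],[0,0,0],[0,0,0],[0,0,0],[0,0,0],[0,0,0],[0,0,0]]}' 1; python3 - <<'E'
from h import *
state(); grab('wrist','wrist6',1.4)
E
```

```text
t: 10.55
position: [0.4272, 0.1473, 0.1625]
orientation: [0.041, 1.571, -0.041]
ft_force: [0.1, 0.2, -1.5]
grip_width: 0.358
t: 11.75
position: [0.4769, -0.2035, 0.1623]
orientation: [0.041, 1.572, -0.039]
ft_force: [-0.4, 0.1, -0.5]
grip_width: 0.362
t 11.75 p [ 0.4769 -0.2035  0.1623] 
R [[-0.001, 0.051, 0.999], [0.001, 0.999, -0.051], [-1.0, 0.001, -0.001]] q [ 0.26   0.541  0.131  1.954 -0.112  0.655  0.411] g 0.361948014001891 F [-0.4  0.1 -0.5]
```

View pics/wrist6.png

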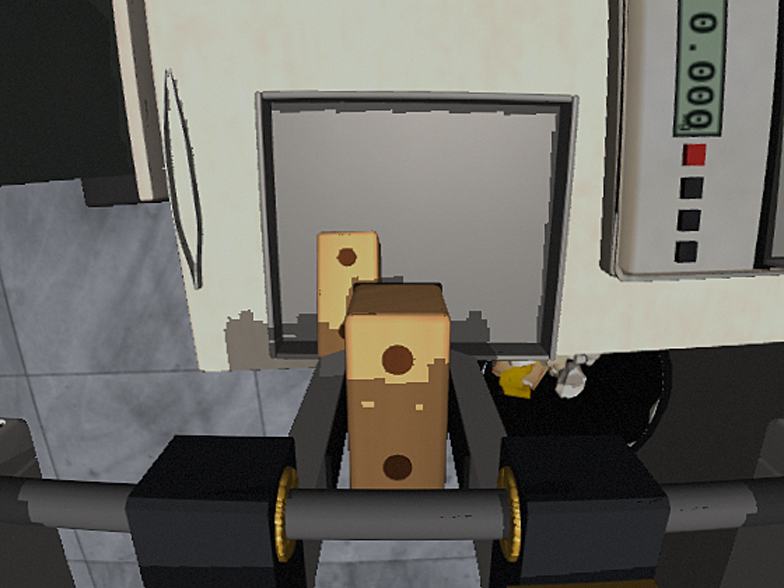

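```bash
python3 - <<'E'
from h import *
f=load('wrist6')
w=pix2z(f,np.array([[273,108],[560,113],[545,346],[275,345]])/1.4,.004)[:,:2]; print(w,w.mean(0))
print(pix2z(f,np.array([[318,232],[379,232]])/1.4,.046)[:,:2], 'scale',pix2z(f,np.array([[612,200]])/1.4,.04)[:,:2])
E
```

```text
[[ 0.40918923 -0.0900912 ]
 [ 0.58049867 -0.10109103]
 [ 0.57488133 -0.24980399]
 [ 0.39373506 -0.23999017]] [ 0.48957607 -0.1702441 ]
[[ 0.43680564 -0.16017581]
 [ 0.46990086 -0.16191336]] scale [[ 0.59958572 -0.15071386]]
```

```bash
python3 -m creep '{"dp":[[10,1,20],[25,1,20],[35,0,0],[25,0,0],[18,0,0],[8,0,0],[0,0,0],[0,0,0],[0,0,0]],"delta_rot":[[0,0,0],[0,0,0],[0,0,0],[0,0,0],[0,0,0],[0,0,0],[0,0,0],[0,0,0],[0,0,0]]}' 1 && python3 -m creep '{"dp":[[0,0,0],[0,0,0],[0,0,0],[-10,0,0],[-30,0,0],[-40,0,0],[-40,0,0]],"delta_rot":[[0,0,0],[0,0,0],[0,0,0],[0,0,0],[0,0,0],[0,0,0],[0,0,0]]}' 0.5
```

```text
t: 12.7
position: [0.5179, -0.2058, 0.0427]
orientation: [0.041, 1.569, -0.041]
ft_force: [-0.0, -0.4, -0.3]
grip_width: 0.358
t: 13.4
position: [0.5167, -0.2056, 0.1633]
orientation: [0.041, 1.571, -0.041]
ft_force: [1.0, 0.1, -0.1]
grip_width: 0.503
```

```bash
python3 - <<'E'
from h import *
f=grab('side','side7',1); im=f['frame'][:,:,::-1]
save(im,'side7c',4,(240,80,430,225))
g=grab('scene','scene7',1); save(g['frame'][:,:,::-1],'scene7c',4,(150,80,340,225))
E
```

```text
(no output)
```

View pics/side7c.png

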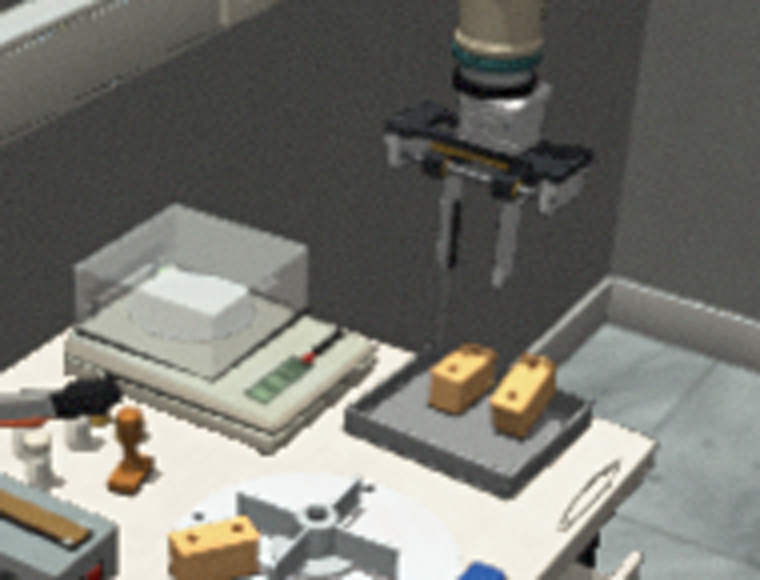

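View pics/scene7c.png

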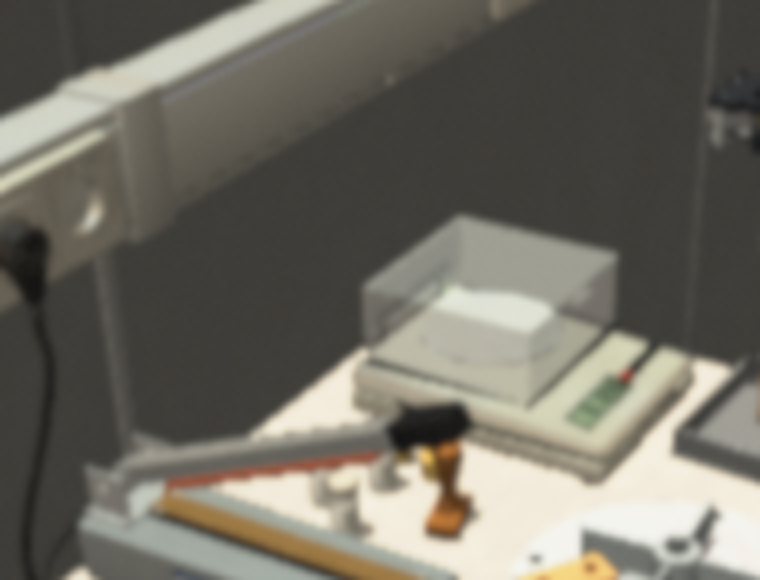

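```bash
python3 -m creep '{"dp":[[0,0,0],[0,0,0],[0,0,0],[0,0,0],[0,20,-12],[0,38,-22],[0,42,-24],[0,42,-24],[0,42,-24],[0,42,-24],[0,42,-24],[0,30,-18],[0,13,-8],[0,0,0],[0,0,0]],"delta_rot":[[7.9,0,0],[7.9,0,0],[7.9,0,0],[7.9,0,0],[0,0,0],[0,0,0],[0,0,0],[0,0,0],[0,0,0],[0,0,0],[0,0,0],[0,0,0],[0,0,0],[0,0,0],[0,0,0]]}' 0.4; python3 - <<'E'
from h import *
state(); grab('wrist','wrist8',1.4)
f=load('wrist1'); print(pix2z(f,np.array([[540,28],[700,42]])/1.4,.07))
E
```

```text
t: 15.0
position: [0.5455, 0.1502, 0.1615]
orientation: [0.473, 1.518, -0.476]
ft_force: [0.7, -0.4, 0.0]
grip_width: 0.599
t 15.0 p [0.5455 0.1502 0.1615] 
R [[-0.001, 0.569, 0.822], [-0.002, 0.822, -0.569], [-1.0, -0.002, 0.001]] q [-0.541  0.62   0.345  1.833 -0.293  0.74  -0.643] g 0.5987175991205768 F [ 0.7 -0.4  0. ]
[[0.60440334 0.19322539 0.07      ]
 [0.72767748 0.18984049 0.07      ]]
```

View pics/wrist8.png

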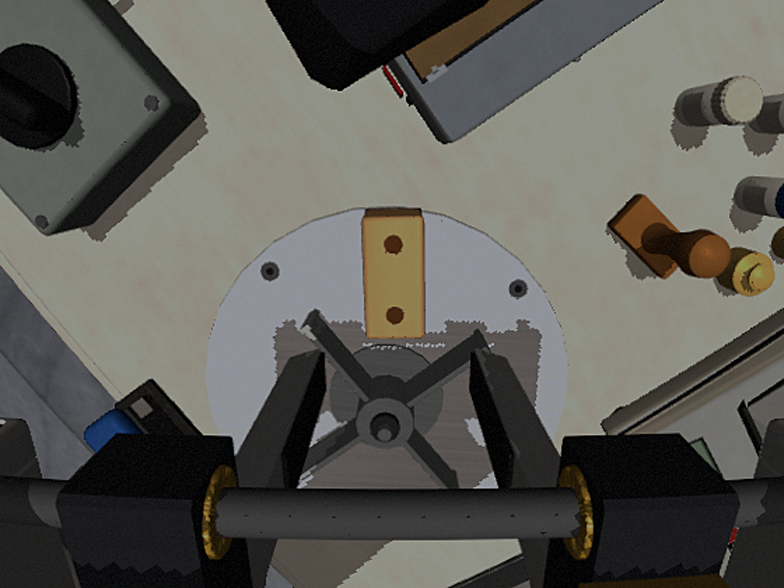

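```bash
python3 - <<'E'
from h import *
f=load('wrist8'); s,Rm=state()
w=pix2z(f,np.array([[362,218],[424,216],[424,336],[367,338]])/1.4,.05)[:,:2];m=w.mean(0);a=w[0]-w[3]+w[1]-w[2]; print(m,np.degrees(np.arctan2(a[1],a[0])),np.linalg.norm(w-np.roll(w,1,0),axis=1)); print(1e3*Rm.T@(np.array([m[0],m[1],.0425])-s['position']))
print('sealer arm tip @.2',pix2z(f,np.array([[340,90],[310,78]])/1.4,.2),Rm.T@(pix2z(f,np.array([[340,90]])/1.4,.2)[0]-s['position']))
print('base',pix2z(f,np.array([[447,142]])/1.4,.03))
E
```

```text
t 15.05 p [0.5457 0.1495 0.1616] 
R [[-0.0, 0.571, 0.821], [-0.002, 0.821, -0.571], [-1.0, -0.002, 0.001]] q [-0.54   0.619  0.345  1.833 -0.293  0.74  -0.643] g 0.59823039460259 F [-0.2 -0.7 -0.1]
[0.55416111 0.16396031] 56.41892097154699 [0.06745851 0.03275153 0.06729142 0.0321835 ]
[119.11472572  16.94765232  -1.38297042]
sealer arm tip @.2 [[0.59014251 0.23511477 0.2       ]
 [0.58629642 0.24089954 0.2       ]] [-0.03852069  0.09565679 -0.01232896]
base [[0.61923985 0.20720433 0.03      ]]
```

```bash
python3 -m creep '{"dp":[[20,18,-1],[35,2,0],[30,0,0],[20,0,0],[12,0,0],[2,0,0],[0,0,0],[0,0,0]],"delta_rot":[[0,0,0],[0,0,0],[0,0,0],[0,0,0],[0,0,0],[0,0,0],[0,0,0],[0,0,0]]}' 0.4 && python3 -m creep '{"dp":[[0,0,0],[0,0,0],[0,0,0],[0,0,0],[0,0,0]],"delta_rot":[[0,0,0],[0,0,0],[0,0,0],[0,0,0],[0,0,0]]}' 1
```

```text
t: 15.85
position: [0.5571, 0.1692, 0.0437]
orientation: [0.474, 1.517, -0.473]
ft_force: [0.7, 0.7, 0.3]
grip_width: 0.602
t: 16.35
position: [0.5564, 0.1697, 0.043]
orientation: [0.473, 1.518, -0.473]
ft_force: [-0.6, -0.6, 3.5]
grip_width: 0.36
```

```bash
python3 -m creep '{"dp":[[-15,0,0],[-30,0,0],[-40,0,0],[-35,0,0],[0,-20,7],[0,-38,13],[0,-42,15],[0,-42,15],[0,-42,15],[0,-42,15],[0,-40,14],[0,-22,7],[0,0,0],[0,0,0],[0,0,0],[0,0,0],[0,0,0],[0,0,0]],"delta_rot":[[0,0,0],[0,0,0],[0,0,0],[0,0,0],[0,0,0],[0,0,0],[0,0,0],[0,0,0],[0,0,0],[0,0,0],[0,0,0],[0,0,0],[-8,0,0],[-8,0,0],[-8,0,0],[-8,0,0],[0,0,0],[0,0,0]]}' 1 ; python3 - <<'E'
from h import *
state(); grab('wrist','wrist9',1.4)
E
```

```text
t: 18.15
position: [0.4757, -0.1251, 0.163]
orientation: [0.039, 1.57, -0.039]
ft_force: [0.1, -0.6, -0.4]
grip_width: 0.362
t 18.15 p [ 0.4757 -0.1251  0.163 ] 
R [[0.0, 0.049, 0.999], [-0.0, 0.999, -0.049], [-1.0, -0.0, 0.0]] q [ 0.098  0.509  0.147  2.024 -0.124  0.616  0.278] g 0.3623904254718687 F [ 0.1 -0.6 -0.4]
```

View pics/wrist9.png

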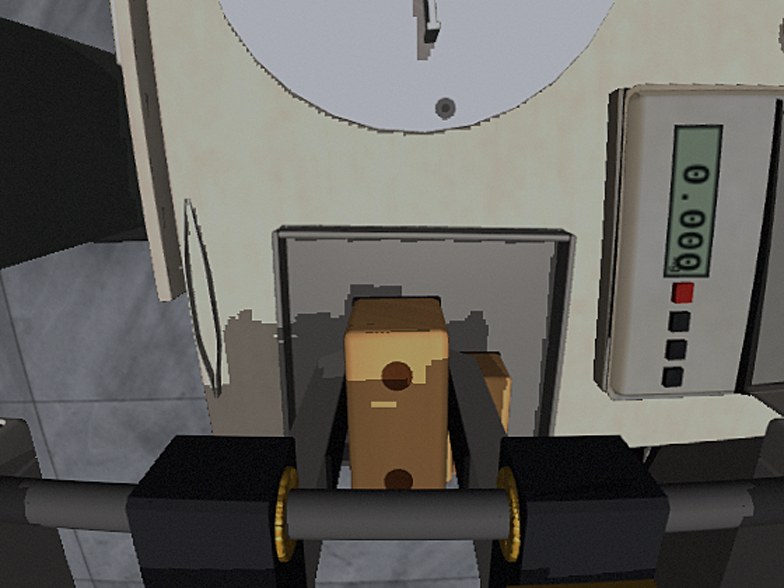

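```bash
python3 -m creep '{"dp":[[0,-11.5,10],[0,0,0],[0,0,0],[0,0,0],[0,0,0],[0,0,0],[0,0,0],[0,0,0],[0,0,0],[0,0,0],[0,0,0],[0,0,0],[0,0,0],[0,0,0]],"delta_rot":[[0,0,0],[8.2,0,0],[8.2,0,0],[8.2,0,0],[8.2,0,0],[8.2,0,0],[8.2,0,0],[8.2,0,0],[8.2,0,0],[8.2,0,0],[8.2,0,0],[8.2,0,0],[0,0,0],[0,0,0]]}' 1 ; python3 - <<'E'
from h import *
state(); grab('wrist','wrist10',1.4);grab('side','side10',1.4)
f=load('side10'); save(f['frame'][:,:,::-1],'side10c',5,(300,130,430,230))
E
```

```text
t: 19.6
position: [0.4853, -0.1365, 0.1626]
orientation: [1.243, 1.187, -1.243]
ft_force: [-0.0, -0.9, -1.2]
grip_width: 0.359
t 19.6 p [ 0.4853 -0.1365  0.1626] 
R [[-0.0, 0.999, -0.046], [-0.0, -0.046, -0.999], [-1.0, -0.0, 0.0]] q [-0.185  0.593  0.607  2.001 -0.516  0.703 -0.87 ] g 0.3585822763281114 F [-0.  -0.9 -1.2]
```

View pics/wrist10.png

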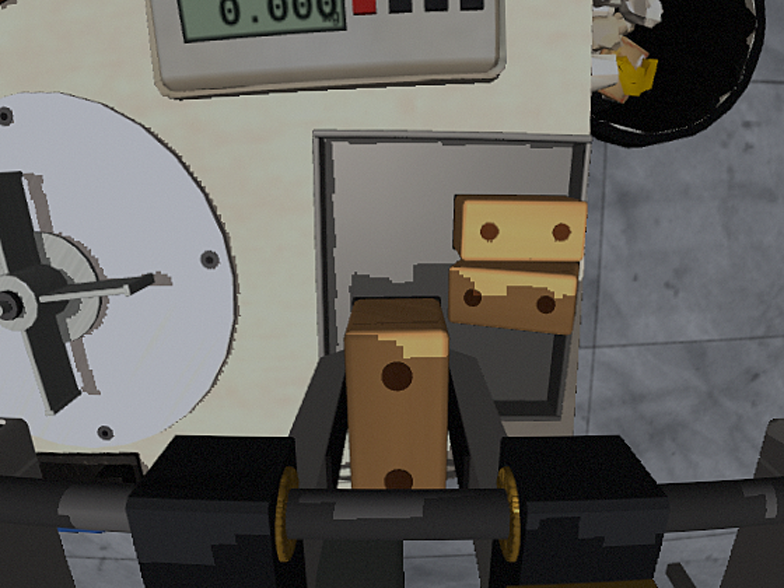

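View pics/side10c.png

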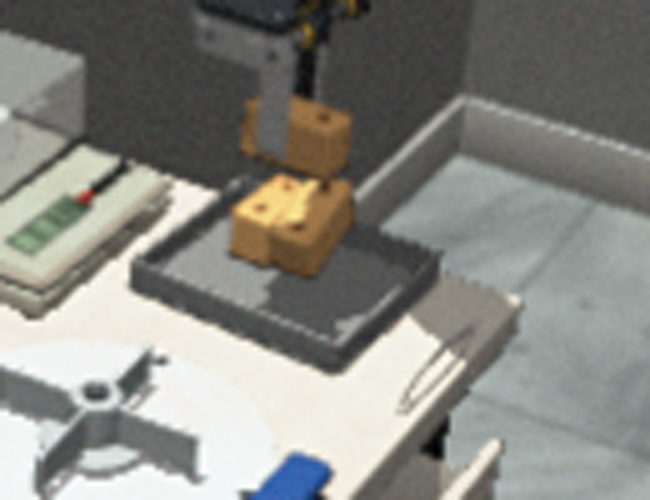

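The picture shows that the tray blocks now lie side by side, at (523,230) and (513,300). Block 1 has been knocked about 25 mm towards +x. I'll re-measure before placing the third.

```bash
python3 - <<'E'
from h import *
f=load('wrist10')
for P in ([[462,198],[586,201],[581,262],[460,261]],[[449,265],[580,277],[573,334],[449,319]]):
    print(pix2z(f,np.array(P)/1.4,.046)[:,:2].round(4).tolist())
print('tray floor',pix2z(f,np.array([[335,142],[571,150],[550,400]])/1.4,.004)[:,:2].round(4).tolist())
E
```

```text
[[0.5437, -0.1739], [0.5397, -0.2413], [0.506, -0.2401], [0.5094, -0.1723]]
[[0.5074, -0.1662], [0.4974, -0.24], [0.4635, -0.2378], [0.476, -0.1657]]
tray floor [[0.577, -0.1032], [0.5668, -0.2463], [0.3989, -0.2396]]
```

```bash
python3 -m creep '{"dp":[[10,-16,1],[25,-15,0],[35,0,0],[25,0,0],[18,0,0],[7,0,0],[0,0,0],[0,0,0],[0,0,0]],"delta_rot":[[0,0,0],[0,0,0],[0,0,0],[0,0,0],[0,0,0],[0,0,0],[0,0,0],[0,0,0],[0,0,0]]}' 1 && python3 -m creep '{"dp":[[0,0,0],[0,0,0],[0,0,0],[-10,0,0],[-30,0,0],[-40,0,0],[-40,0,0]],"delta_rot":[[0,0,0],[0,0,0],[0,0,0],[0,0,0],[0,0,0],[0,0,0],[0,0,0]]}' 0.54;  python3 - <<'E'
from h import *
state(); grab('wrist','wrist11',1.4);f=grab('side','side11',1)
save(f['frame'][:,:,::-1],'side11c',5,(270,150,420,260))
E
```

```text
t: 20.6
position: [0.4549, -0.1365, 0.0435]
orientation: [1.245, 1.184, -1.244]
ft_force: [0.3, -0.4, -1.0]
grip_width: 0.362
t: 21.3
position: [0.4535, -0.1363, 0.1643]
orientation: [1.245, 1.186, -1.247]
ft_force: [0.9, 0.9, -0.5]
grip_width: 0.46
t 21.3 p [ 0.4535 -0.1363  0.1643] 
R [[-0.001, 0.999, -0.049], [0.0, -0.049, -0.999], [-1.0, -0.001, 0.0]] q [-0.191  0.558  0.624  2.076 -0.523  0.666 -0.837] g 0.4600002676937205 F [ 0.9  0.9 -0.5]
```

View pics/wrist11.png

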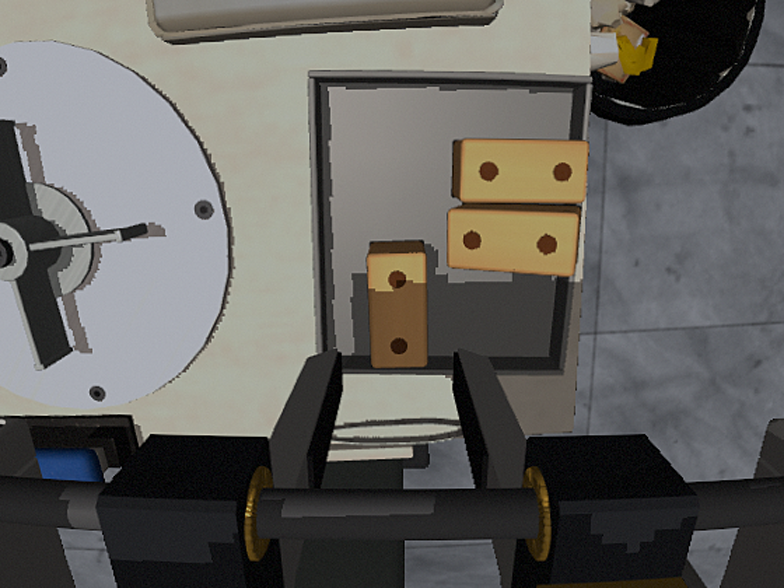

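View pics/side11c.png

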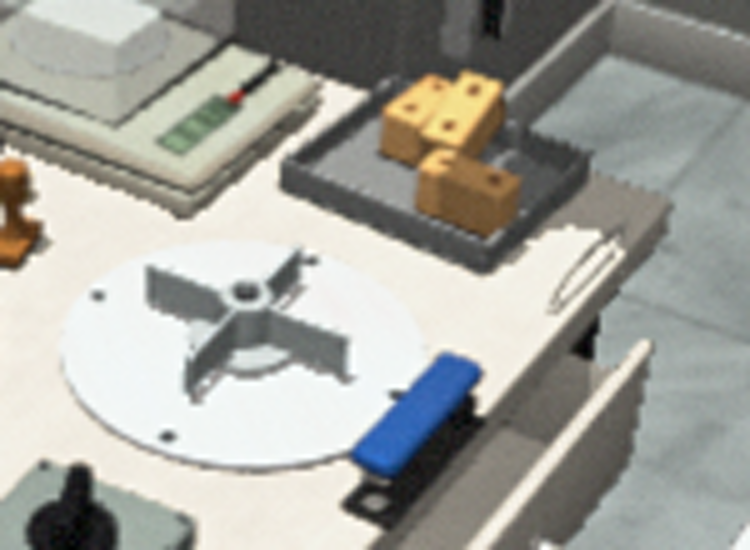

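```bash
python3 - <<'E'
from h import *
f=load('wrist11')
w=pix2z(f,np.array([[368,254],[426,254],[427,367],[370,367]])/1.4,.046)[:,:2]; print(w.round(4).tolist(),np.linalg.norm(w-np.roll(w,1,0),axis=1))
print('tray floor',pix2z(f,np.array([[330,88],[571,92],[560,360],[330,360]])/1.4,.004)[:,:2].round(4).tolist())
print('tips',pix2z(f,np.array([[150,232]])/1.4,.047))
E
```

```text
[[0.4833, -0.1217], [0.4818, -0.1537], [0.4142, -0.1521], [0.4158, -0.1185]] [0.06760236 0.03200503 0.06761812 0.03362796]
tray floor [[0.5765, -0.1025], [0.5685, -0.2461], [0.3958, -0.2452], [0.4038, -0.0882]]
tips [[ 0.50246281 -0.0009644   0.047     ]]
```

```bash
python3 -m creep '{"dp":[[0,0,-20],[0,3,-40],[0,3,-40],[0,0,-40],[0,0,-30],[20,0,0],[30,0,0],[30,0,0],[20,0,0],[9,0,0],[0,0,0],[0,0,0]],"delta_rot":[[0,0,0],[0,0,0],[0,0,0],[0,0,0],[0,0,0],[0,0,0],[0,0,0],[0,0,0],[0,0,0],[0,0,0],[0,0,0],[0,0,0]]}' 1;  python3 - <<'E'
from h import *
state(); grab('wrist','wrist12',1.4);f=grab('side','side12',1)
save(f['frame'][:,:,::-1],'side12c',5,(270,150,420,260))
E
```

```text
t: 22.6
position: [0.4688, 0.033, 0.0541]
orientation: [1.246, 1.185, -1.245]
ft_force: [-0.0, -0.4, 0.0]
grip_width: 0.005
t 22.6 p [0.4688 0.033  0.0541] 
R [[0.0, 0.999, -0.049], [-0.0, -0.049, -0.999], [-1.0, 0.0, 0.0]] q [-0.406  0.731  0.414  2.158 -0.763  0.399 -0.987] g 0.005159005930881133 F [-0.  -0.4  0. ]
```

View pics/wrist12.png

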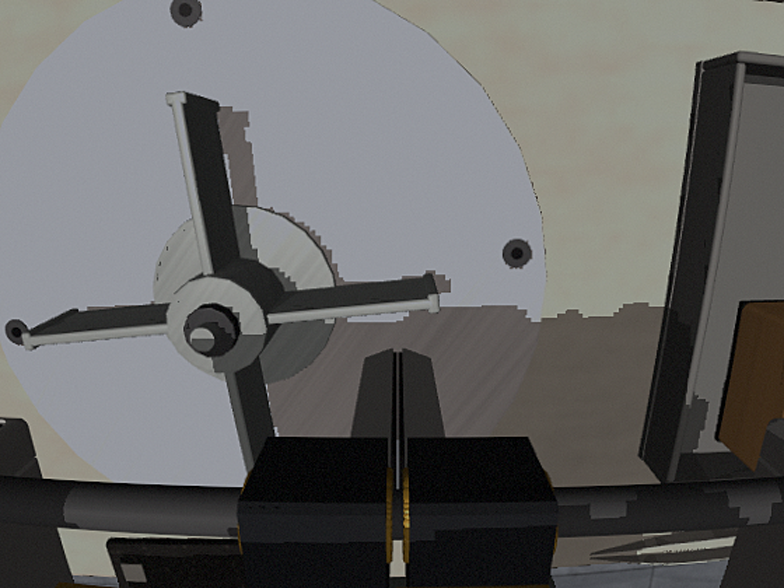

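View pics/side12c.png

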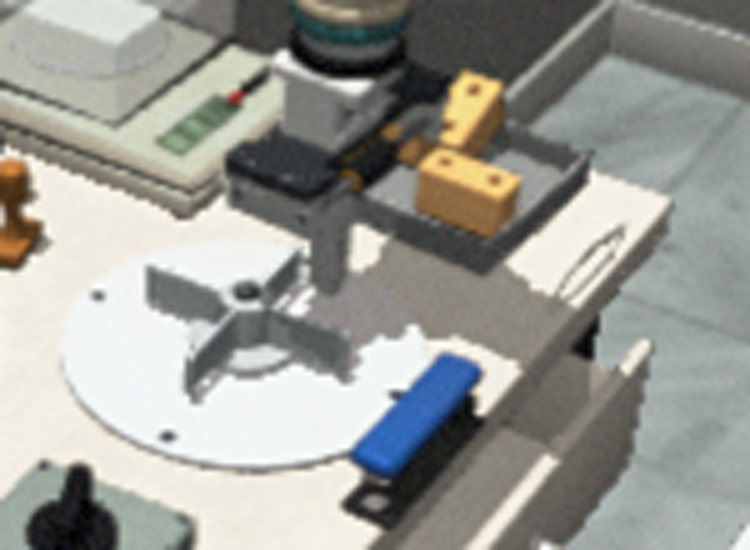

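```bash
python3 -m creep '{"dp":[[0,6,0],[0,9,0],[0,12,0],[0,18,0],[0,22,0],[-15,20,0],[-45,8,0],[-45,0,0],[-30,0,0],[0,0,0]],"delta_rot":[[0,0,0],[0,0,0],[0,0,0],[0,0,0],[0,0,0],[0,0,0],[0,0,0],[0,0,0],[0,0,0],[0,0,0]]}' 1;  python3 - <<'E'
from h import *
state(); f=grab('side','side13',1)
save(f['frame'][:,:,::-1],'side13c',5,(270,150,420,260))
g=grab('side','side14',1)
save(g['frame'][:,:,::-1],'side14c',5,(270,150,420,260))
E
```

```text
t: 23.7
position: [0.567, 0.028, 0.1932]
orientation: [1.249, 1.179, -1.238]
ft_force: [-0.5, -0.1, -0.1]
grip_width: 0.004
t 23.7 p [0.567  0.028  0.1932] 
R [[0.009, 0.999, -0.049], [-0.0, -0.049, -0.999], [-1.0, 0.009, -0.0]] q [-0.527  0.644  0.686  1.813 -0.523  0.864 -1.212] g 0.0038432641717490606 F [-0.5 -0.1 -0.1]
```

View pics/side13c.png

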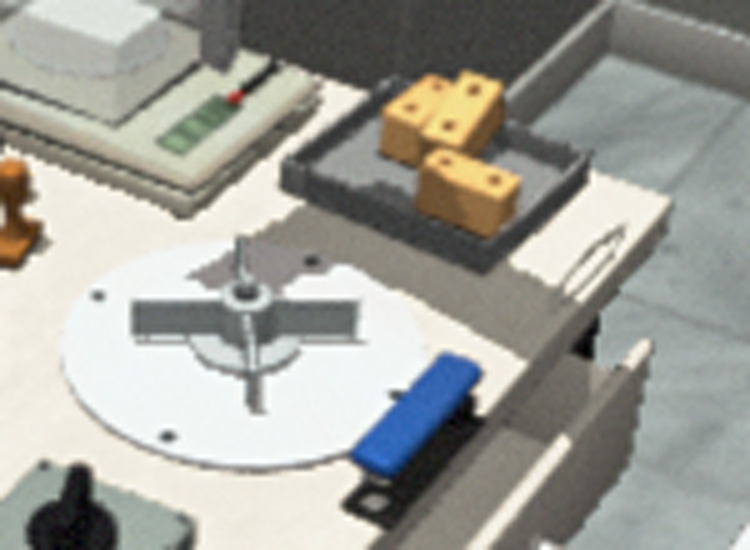

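View pics/side14c.png

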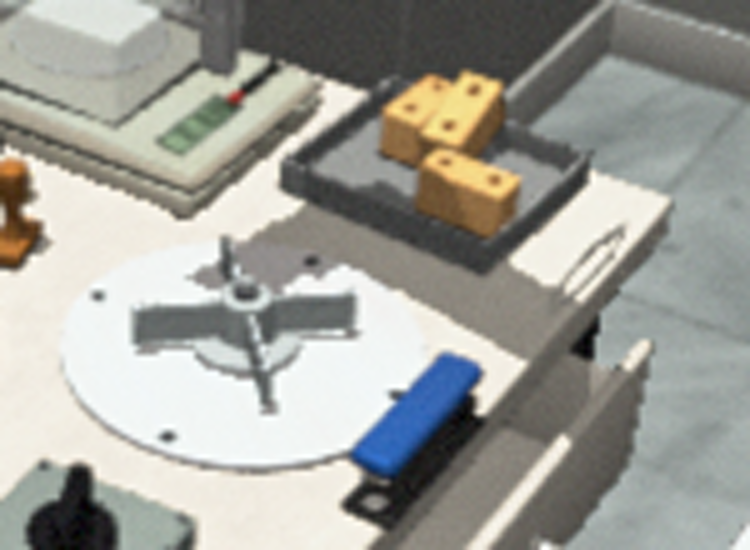

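```bash
for i in 1 2; do python3 -m creep '{"dp":[[0,0,0],[0,0,0],[0,0,0],[0,0,0],[0,0,0],[0,0,0],[0,0,0],[0,0,0],[0,0,0],[0,0,0],[0,0,0],[0,0,0],[0,0,0],[0,0,0],[0,0,0],[0,0,0],[0,0,0],[0,0,0],[0,0,0],[0,0,0]],"delta_rot":[[0,0,0],[0,0,0],[0,0,0],[0,0,0],[0,0,0],[0,0,0],[0,0,0],[0,0,0],[0,0,0],[0,0,0],[0,0,0],[0,0,0],[0,0,0],[0,0,0],[0,0,0],[0,0,0],[0,0,0],[0,0,0],[0,0,0],[0,0,0]]}' 1 | head -1;  python3 - <<'E'
from h import *
a=r.grab_frame('side'); b=r.grab_frame('side'); c=(slice(180,250),slice(280,360))
print(np.abs(a['frame'][c].astype(int)-b['frame'][c]).mean())
E
done
```

```text
t: 25.8
4.204761904761905
t: 27.9
3.2218452380952383
```

```bash
for i in 1 2 3; do python3 -m creep '{"dp":[[0,0,0],[0,0,0],[0,0,0],[0,0,0],[0,0,0],[0,0,0],[0,0,0],[0,0,0],[0,0,0],[0,0,0],[0,0,0],[0,0,0],[0,0,0],[0,0,0],[0,0,0],[0,0,0],[0,0,0],[0,0,0],[0,0,0],[0,0,0]],"delta_rot":[[0,0,0],[0,0,0],[0,0,0],[0,0,0],[0,0,0],[0,0,0],[0,0,0],[0,0,0],[0,0,0],[0,0,0],[0,0,0],[0,0,0],[0,0,0],[0,0,0],[0,0,0],[0,0,0],[0,0,0],[0,0,0],[0,0,0],[0,0,0]]}' 1 | head -1;  python3 - <<E
from h import *
a=r.grab_frame('side'); 
for k in range(4): b=r.grab_frame('side')
c=(slice(180,250),slice(280,360)); d=(slice(350,420),slice(10,90))
dif=np.abs(a['frame'].astype(int)-b['frame'])
print(dif[c].mean(),dif[d].mean())
E
done
```

```text
t: 30.0
1.620297619047619 1.7721428571428572
t: 32.25
1.6386309523809524 1.7595833333333333
t: 34.5
1.6428571428571428 1.7793452380952381
```

```bash
python3 -m creep '{"dp":[[-27,0,0],[-27,0,0],[-27,0,0],[-26,0,0],[0,0,0],[0,0,0],[0,0,0],[0,0,0],[0,0,0],[0,0,0],[0,0,0],[0,0,0],[0,0,0]],"delta_rot":[[-8.5,0,0],[-8.5,0,0],[-8.5,0,0],[-8.5,0,0],[-8.5,0,0],[-8.5,0,0],[-8.5,0,0],[-8.5,0,0],[-8.5,0,0],[-8.5,0,0],[-8.5,0,0],[0,0,0],[0,0,0]]}' 1 && python3 -m creep '{"dp":[[0,30,-15],[0,40,-20],[0,40,-20],[0,40,-20],[0,40,-20],[0,40,-20],[0,14,-5],[0,0,0],[0,0,0]],"delta_rot":[[0,0,0],[0,0,0],[0,0,0],[0,0,0],[0,0,0],[0,0,0],[0,0,0],[0,0,0],[0,0,0]]}' 0; python3 - <<E
from h import *
state(); f=grab('wrist','wrist15',1.4); 
E
```

```text
t: 36.05
position: [0.5634, 0.0283, 0.2955]
orientation: [-0.006, 1.571, 0.007]
ft_force: [-0.4, 0.4, 0.2]
grip_width: 0.003
t: 36.95
position: [0.4413, 0.2697, 0.2956]
orientation: [-0.009, 1.57, 0.007]
ft_force: [-0.7, 0.5, -0.7]
grip_width: 0.731
t 36.95 p [0.4413 0.2697 0.2956] 
R [[0.0, -0.01, 1.0], [-0.001, 1.0, 0.01], [-1.0, -0.001, 0.0]] q [-0.795  0.373  0.268  1.802 -0.115  0.982 -0.471] g 0.7307943230836491 F [-0.7  0.5 -0.7]
```

View pics/wrist15.png

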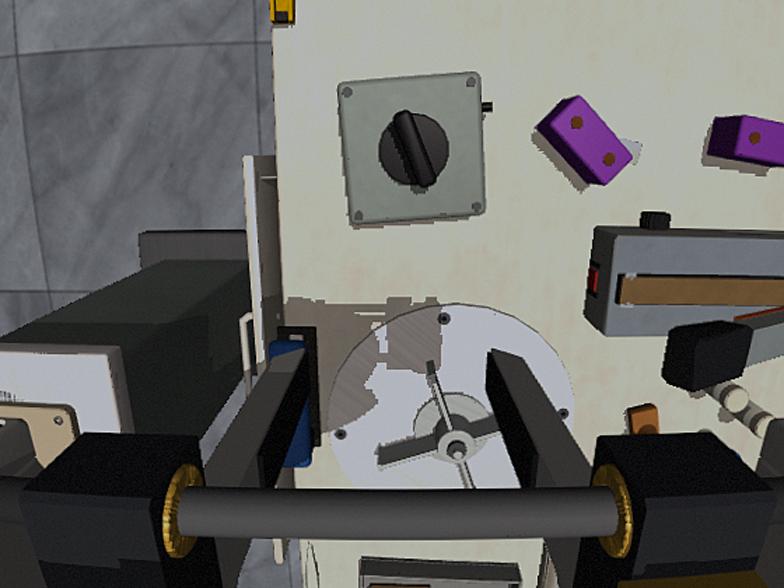

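```bash
python3 - <<E
from h import *
f=load('wrist15'); save(f['frame'][:,:,::-1],'w15c',5.5,(230,40,365,170))
E
```

```text
(no output)
```

View pics/w15c.png

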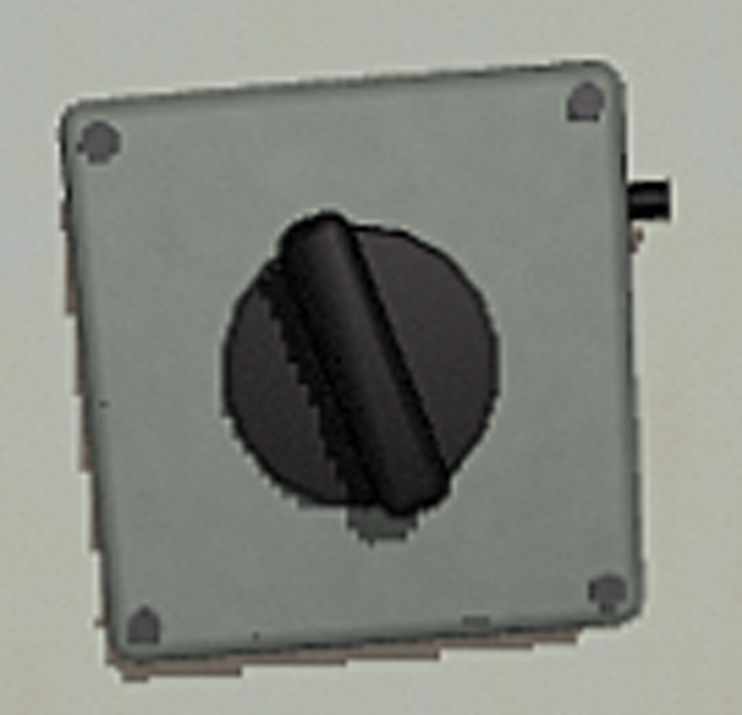

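```bash
python3 - <<E
from h import *
f=load('wrist15'); c=lambda P:np.array(P)/5.5+[230,40]
w=pix2z(f,c([[317,213],[418,515]]),.086)[:,:2]; d=w[0]-w[1]; print('bar',w,w.mean(0),np.linalg.norm(d),np.degrees(np.arctan2(d[1],d[0])))
print('collar',pix2z(f,c([[360,368]]),.058))
b=pix2z(f,c([[65,110],[618,65],[638,615],[118,655]]),.05)[:,:2]; print('box',b,b.mean(0),np.linalg.norm(b-np.roll(b,1,0),axis=1), np.degrees(np.arctan2(*(b[1]-b[0])[::-1])))
E
```

```text
bar [[0.44495465 0.38150562]
 [0.4639863  0.32920389]] [0.45447047 0.35535476] 0.055656758558604844 109.99552200306458
collar [[0.45388894 0.35537358 0.058     ]]
box [[0.39684659 0.40333099]
 [0.50244353 0.41294235]
 [0.51136928 0.30786695]
 [0.40606158 0.29849776]] [0.45418024 0.35565951] [0.10523745 0.10603345 0.10545382 0.10572366] 5.200692766314945
```

```bash
python3 -m creep '{"dp":[[10,28,4],[35,29,5],[35,29,5],[35,0,0],[20,0,0],[0,0,0],[0,0,0],[0,0,0]],"delta_rot":[[0,0,0],[0,0,0],[0,0,0],[-6.9,0,0],[-6.9,0,0],[-6.9,0,0],[0,0,0],[0,0,0]]}' 0.6; python3 - <<E
from h import *
state(); f=grab('wrist','wrist16',1.4); print(proj(f,[[.4543,.3555,.086]])*1.4)
E
```

```text
t: 37.8
position: [0.455, 0.3557, 0.1609]
orientation: [-0.288, 1.551, 0.288]
ft_force: [-0.4, -0.1, -0.0]
grip_width: 0.401
t 37.8 p [0.455  0.3557 0.1609] 
R [[0.001, -0.359, 0.933], [-0.0, 0.933, 0.359], [-1.0, -0.0, 0.001]] q [-0.785  0.612  0.112  1.798 -0.095  0.736 -0.255] g 0.40066180210429786 F [-0.4 -0.1 -0. ]
[[393.66066836 328.257811  ]]
```

View pics/wrist16.png

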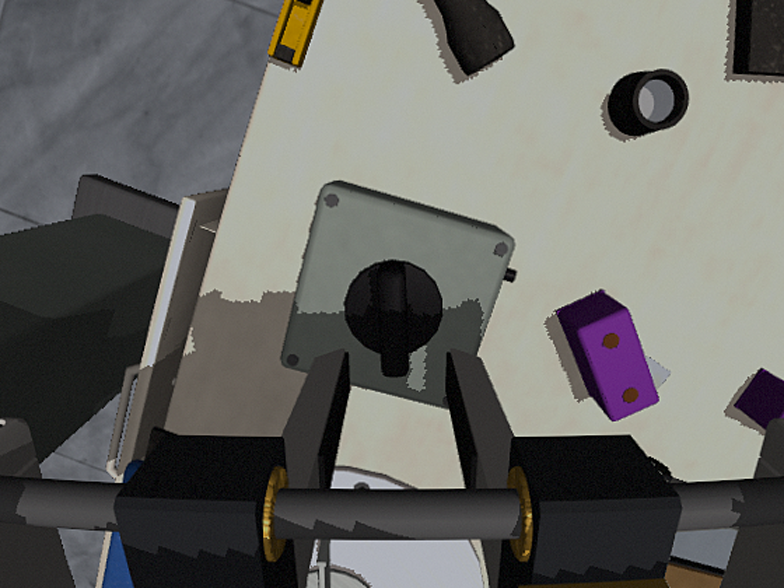

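```bash
python3 -m creep '{"dp":[[20,0,-0.7],[25,0,0],[17,0,0],[9,0,0],[3,0,0],[0,0,0],[0,0,0]],"delta_rot":[[0,0,0],[0,0,0],[0,0,0],[0,0,0],[0,0,0],[0,0,0],[0,0,0]]}' 0.6 && python3 -m creep '{"dp":[[0,0,0],[0,0,0],[0,0,0],[0,0,0],[0,0,0]],"delta_rot":[[0,0,0],[0,0,0],[0,0,0],[0,0,0],[0,0,0]]}' 1; python3 - <<E
from h import *
s,_=state(); print(s['torque'])
E
```

```text
t: 38.55
position: [0.4533, 0.3574, 0.0875]
orientation: [-0.292, 1.55, 0.293]
ft_force: [-0.0, 0.5, 0.9]
grip_width: 0.4
t: 39.05
position: [0.4524, 0.3569, 0.0869]
orientation: [-0.294, 1.551, 0.293]
ft_force: [-1.1, -0.9, 4.3]
grip_width: 0.142
t 39.05 p [0.4524 0.3569 0.0869] 
R [[-0.001, -0.365, 0.931], [-0.0, 0.931, 0.365], [-1.0, 0.0, -0.001]] q [-0.774  0.719  0.09   1.849 -0.109  0.578 -0.24 ] g 0.1418465515590328 F [-1.1 -0.9  4.3]
[-0.1939377   0.42498141  0.17203912]
```

```bash
cat > st.py <<'E'
from h import *
s,Rm=state(); print('yaw',np.degrees(np.arctan2(Rm[1,2],Rm[0,2])).round(1),'T',np.round(s['torque'],3))
E
python3 -m creep '{"dp":[[0,0,0],[0,0,0],[0,0,0],[0,0,0],[0,0,0]],"delta_rot":[[-6,0,0],[-6,0,0],[-6,0,0],[-6,0,0],[0,0,0]]}' 1 >/dev/null; python3 st.py
```

```text
t 39.55 p [0.452  0.3565 0.0868] 
R [[-0.002, -0.714, 0.7], [-0.001, 0.7, 0.714], [-1.0, 0.001, -0.002]] q [-0.7    0.716 -0.026  1.848  0.029  0.58   0.051] g 0.14632155231244295 F [-3.9 -1.5  4.7]
yaw 45.5 T [-0.254  0.606  0.249]
```

```bash

python3 -m creep '{"dp":[[0,0,0],[0,0,0],[0,0,0]],"delta_rot":[[-6,0,0],[-6,0,0],[0,0,0]]}' 1 >/dev/null; python3 st.py
python3 -m creep '{"dp":[[0,0,0],[0,0,0],[0,0,0]],"delta_rot":[[-6,0,0],[-6,0,0],[0,0,0]]}' 1 >/dev/null; python3 st.py
```

```text
t 39.85 p [0.4518 0.3564 0.0869] 
R [[-0.002, -0.844, 0.537], [-0.001, 0.537, 0.844], [-1.0, 0.001, -0.002]] q [-0.663  0.717 -0.083  1.847  0.097  0.584  0.196] g 0.14882533639713763 F [-2.5 -2.   5.3]
yaw 57.5 T [-0.293  0.671  0.052]
t 40.15 p [0.4517 0.3561 0.0868] 
R [[-0.002, -0.937, 0.349], [-0.002, 0.349, 0.937], [-1.0, 0.001, -0.002]] q [-0.627  0.719 -0.14   1.846  0.165  0.591  0.343] g 0.1486154157014395 F [-3.3 -2.4  7. ]
yaw 69.5 T [-0.365  0.737  0.306]
```

```bash

python3 -m creep '{"dp":[[0,0,0],[0,0,0],[0,0,0]],"delta_rot":[[-6,0,0],[-6,0,0],[0,0,0]]}' 1 >/dev/null; python3 st.py
python3 -m creep '{"dp":[[0,0,0],[0,0,0],[0,0,0]],"delta_rot":[[-6,0,0],[-6,0,0],[0,0,0]]}' 1 >/dev/null; python3 st.py; python3 - <<E
from h import *
f=grab('side','side17',1); save(f['frame'][:,:,::-1],'side17c',6,(240,190,345,290))
E
```

```text
t 40.45 p [0.4516 0.3559 0.0868] 
R [[-0.002, -0.989, 0.148], [-0.002, 0.148, 0.989], [-1.0, 0.002, -0.002]] q [-0.59   0.722 -0.197  1.845  0.231  0.6    0.491] g 0.14282398284726636 F [-3.6 -1.8  7.1]
yaw 81.5 T [-0.463  0.798  0.017]
t 40.75 p [0.4516 0.3556 0.0868] 
R [[-0.002, -0.998, -0.062], [-0.002, -0.062, 0.998], [-1.0, 0.002, -0.002]] q [-0.554  0.727 -0.255  1.844  0.297  0.611  0.641] g 0.14624645717150345 F [-2.7 -3.3  7.6]
yaw 93.5 T [-0.543  0.78   0.272]
```

View pics/side17c.png

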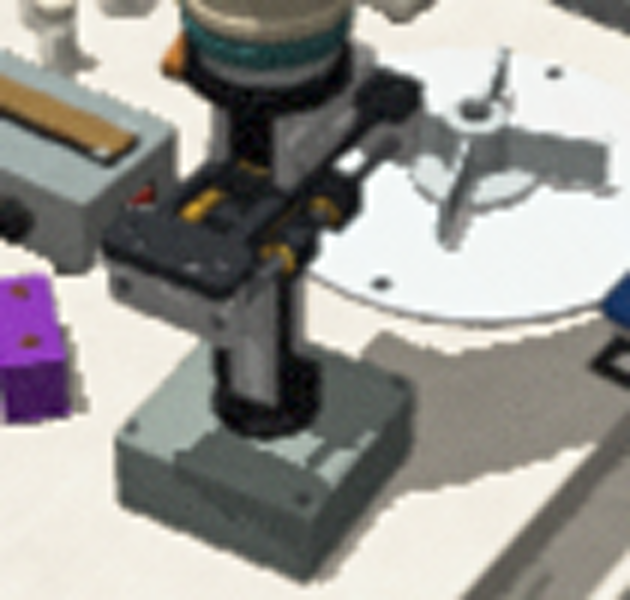

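```bash

for i in 1 2; do python3 -m creep '{"dp":[[0,0,0],[0,0,0],[0,0,0]],"delta_rot":[[-6,0,0],[-6,0,0],[0,0,0]]}' 1 >/dev/null; python3 st.py; done
```

```text
t 41.1 p [0.4526 0.3557 0.0868] 
R [[-0.001, -0.965, -0.264], [-0.001, -0.264, 0.965], [-1.0, 0.002, -0.001]] q [-0.517  0.734 -0.311  1.842  0.359  0.623  0.79 ] g 0.16085484844696196 F [-1.1 -3.3  6.5]
yaw 105.3 T [-0.479  0.458 -0.645]
t 41.4 p [0.4531 0.3557 0.0867] 
R [[-0.001, -0.89, -0.456], [-0.001, -0.456, 0.89], [-1.0, 0.001, -0.001]] q [-0.481  0.741 -0.368  1.841  0.42   0.638  0.941] g 0.19699900762500983 F [-1.6 -3.3  5.1]
yaw 117.1 T [-0.494  0.215 -0.962]
```

```bash

python3 -m creep '{"dp":[[0,0,0],[0,0,0],[0,0,0],[0,0,0],[0,0,0]],"delta_rot":[[6,0,0],[6,0,0],[6,0,0],[5.5,0,0],[0,0,0]]}' 1 >/dev/null; python3 st.py;  python3 -m creep '{"dp":[[0,0,0],[0,0,0],[0,0,0],[-15,0,0],[-30,0,0],[-40,0,0],[-30,0,0],[0,0,0],[0,0,0]],"delta_rot":[[0,0,0],[0,0,0],[0,0,0],[0,0,0],[0,0,0],[0,0,0],[0,0,0],[0,0,0],[0,0,0]]}' 0.6;python3 st.py; python3 - <<E
from h import *
f=grab('wrist','wrist18',1.4)
E
```

```text
t 41.9 p [0.4549 0.3559 0.0867] 
R [[0.003, -0.998, -0.066], [-0.001, -0.066, 0.998], [-1.0, -0.003, -0.002]] q [-0.553  0.728 -0.253  1.842  0.302  0.608  0.643] g 0.14444180108979307 F [ 3.5 -2.8  0.5]
yaw 93.8 T [-0.599 -1.033  0.223]
t: 42.8
position: [0.4526, 0.3572, 0.2019]
orientation: [-1.259, 1.175, 1.259]
ft_force: [-0.1, 0.6, 0.1]
grip_width: 0.399
t 42.8 p [0.4526 0.3572 0.2019] 
R [[0.0, -0.998, -0.068], [0.001, -0.068, 0.998], [-1.0, -0.001, 0.001]] q [-0.508  0.571 -0.321  1.754  0.228  0.852  0.706] g 0.3987079357838861 F [-0.1  0.6  0.1]
yaw 93.9 T [ 0.056 -0.084  0.025]
```

View pics/wrist18.png

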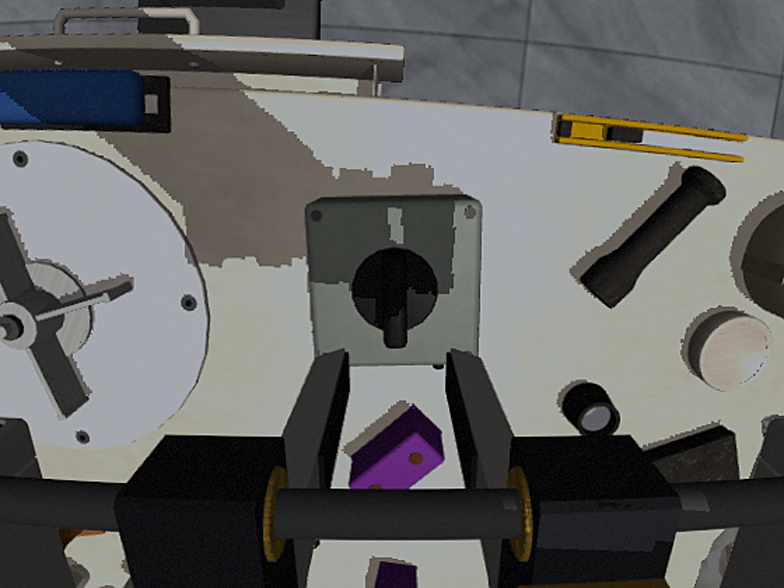

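```bash
python3 - <<E
from h import *
f=load('wrist18'); im=f['frame'][:,:,::-1]; im=np.clip(im.astype(float)*2.2,0,255).astype(np.uint8); save(im,'w18c',6,(235,160,330,260))
E
```

```text
(no output)
```

View pics/w18c.png

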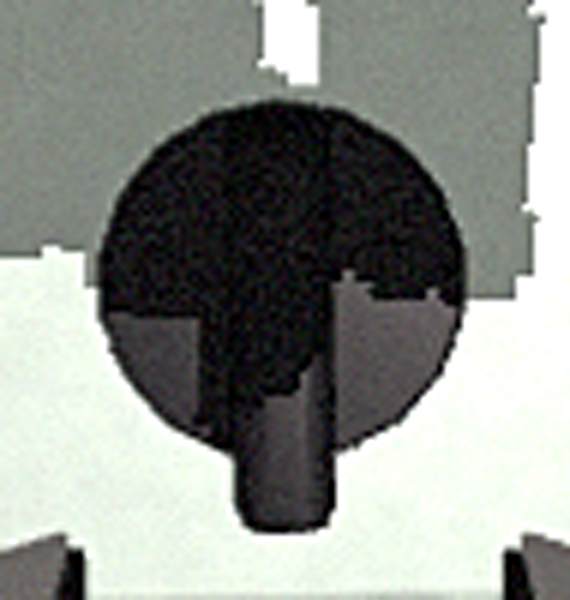

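```bash
python3 -m creep '{"dp":[[30,0,-0.7],[35,0,0],[25,0,0],[17,0,0],[7,0,0],[0,0,0],[0,0,0]],"delta_rot":[[0,0,0],[0,0,0],[0,0,0],[0,0,0],[0,0,0],[0,0,0],[0,0,0]]}' 0.6 && python3 -m creep '{"dp":[[0,0,0],[0,0,0],[0,0,0],[0,0,0],[0,0,0]],"delta_rot":[[0,0,0],[0,0,0],[0,0,0],[0,0,0],[0,0,0]]}' 1 >/dev/null; python3 st.py
for i in 1 2 3; do python3 -m creep '{"dp":[[0,0,0],[0,0,0],[0,0,0],[0,0,0],[0,0,0]],"delta_rot":[[6,0,0],[6,0,0],[6,0,0],[6,0,0],[0,0,0]]}' 1 >/dev/null; python3 st.py; done
```

```text
t: 43.55
position: [0.4527, 0.3564, 0.0876]
orientation: [-1.259, 1.176, 1.26]
ft_force: [0.6, 0.7, -0.3]
grip_width: 0.398
t 44.05 p [0.4531 0.3557 0.0882] 
R [[0.001, -0.998, -0.068], [-0.001, -0.068, 0.998], [-1.0, -0.0, -0.001]] q [-0.549  0.725 -0.26   1.843  0.303  0.612  0.643] g 0.14777490654437447 F [-0.1 -2.8  6.2]
yaw 93.9 T [-0.554 -0.045  0.203]
t 44.55 p [0.4531 0.3556 0.0882] 
R [[0.001, -0.938, 0.346], [-0.001, 0.346, 0.938], [-1.0, -0.001, -0.001]] q [-0.623  0.717 -0.144  1.845  0.172  0.592  0.343] g 0.1450242399000915 F [ 0.6 -2.8  6.2]
yaw 69.8 T [-0.576  0.041  0.196]
t 45.05 p [0.453  0.3555 0.0882] 
R [[0.0, -0.717, 0.698], [-0.001, 0.698, 0.717], [-1.0, -0.001, -0.001]] q [-0.696  0.714 -0.029  1.848  0.037  0.581  0.049] g 0.14344517889754685 F [-0.9 -3.9  6.2]
yaw 45.8 T [-0.684  0.079  0.126]
t 45.55 p [0.453  0.3554 0.0882] 
R [[0.0, -0.371, 0.929], [-0.001, 0.929, 0.371], [-1.0, -0.001, -0.0]] q [-0.769  0.717  0.085  1.85  -0.1    0.58  -0.241] g 0.14497522722794384 F [-1.4 -2.1  6.2]
yaw 21.8 T [-0.825  0.17   0.152]
```

Next I'll open, rise and check the bar angle against the start picture: both at the third position, bar yaw about 110°.

```bash
python3 -m creep '{"dp":[[0,0,0],[0,0,0],[0,0,0],[-15,0,0],[-35,0,0],[-40,0,0],[-45,0,0],[-45,0,0],[-30,0,0],[0,0,0],[0,0,0],[0,0,0]],"delta_rot":[[0,0,0],[0,0,0],[0,0,0],[0,0,0],[0,0,0],[0,0,0],[6.9,0,0],[6.9,0,0],[6.9,0,0],[0,0,0],[0,0,0],[0,0,0]]}' 0.6 && python3 -m creep '{"dp":[[0,-30,0],[0,-40,0],[0,-15,0],[0,0,0],[0,0,0]],"delta_rot":[[0,0,0],[0,0,0],[0,0,0],[0,0,0],[0,0,0]]}' 0.6; python3 st.py; python3 - <<E
from h import *
f=grab('wrist','wrist19',1.4); im=f['frame'][:,:,::-1]
u=proj(f,[[.4543,.3555,.086]])[0].astype(int); print(u)
c=(u[0]-65,u[1]-65,u[0]+65,u[1]+65); print(c); save(im,'w19c',5.5,c)
g=grab('side','side19',1.4); grab('scene','scene19',1.4)
E
```

```text
t: 46.75
position: [0.4518, 0.3559, 0.296]
orientation: [-0.019, 1.573, 0.016]
ft_force: [-0.7, -0.8, -0.0]
grip_width: 0.405
t: 47.25
position: [0.4543, 0.2725, 0.297]
orientation: [-0.017, 1.572, 0.018]
ft_force: [-0.2, 0.5, -0.1]
grip_width: 0.404
t 47.25 p [0.4543 0.2725 0.297 ] 
R [[-0.001, -0.022, 1.0], [0.001, 1.0, 0.022], [-1.0, 0.001, -0.001]] q [-0.768  0.39   0.249  1.768 -0.113  0.999 -0.454] g 0.4042522554562296 F [-0.2  0.5 -0.1]
yaw 1.2 T [ 0.043 -0.039  0.029]
[284 109]
(np.int64(219), np.int64(44), np.int64(349), np.int64(174))
```

View pics/w19c.png

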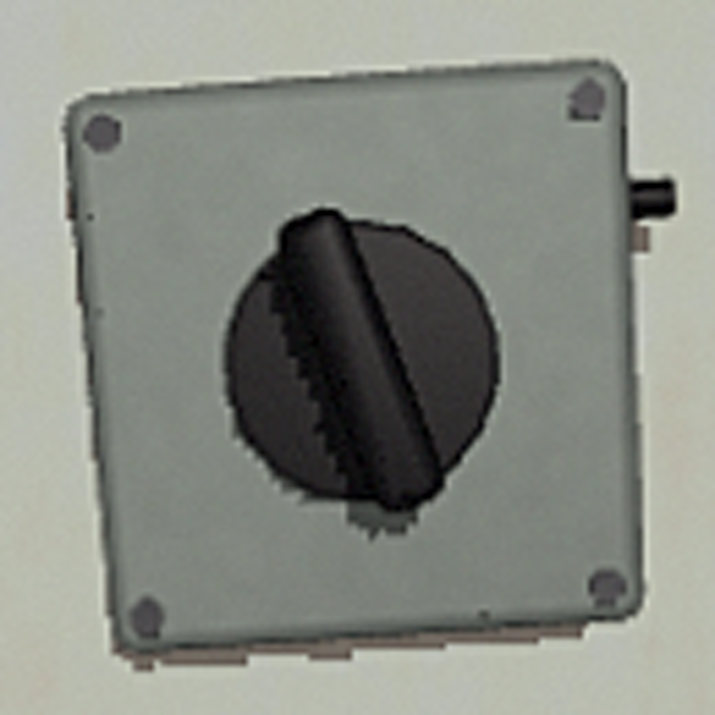

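View pics/side19.png

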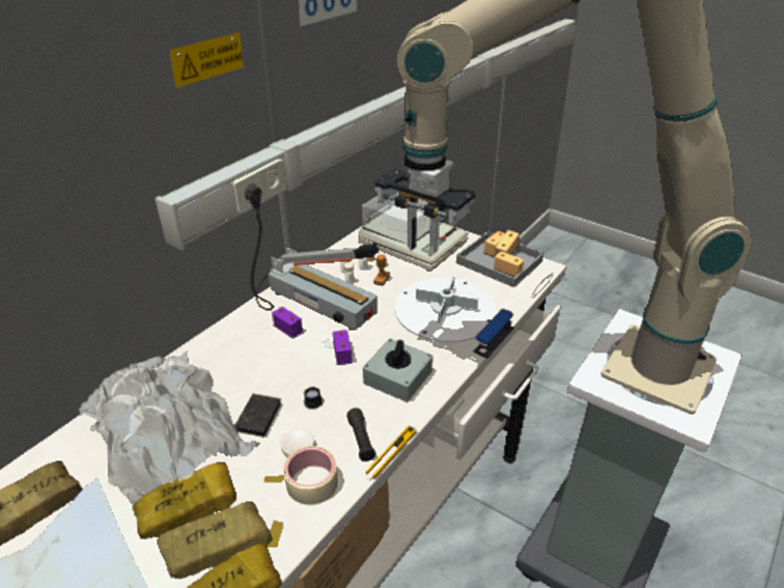

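```bash
python3 - <<E
from h import *
f=load('wrist19'); c=lambda P:np.array(P)/5.5+[219,44]
w=pix2z(f,c([[317,211],[414,509]]),.086)[:,:2]; d=w[0]-w[1]; print(w.mean(0),np.degrees(np.arctan2(d[1],d[0])))
print(r.hand_in())
E
```

```text
[0.45498726 0.35529505] 109.81468845251874
the job is handed in; nothing more can be done
None
```

I did all three parts in the order asked and handed the job in at about t = 47 s of the 210 s. No verdict was reported.

- **Blocks:** There were three transport blocks; the fourth gap was empty. All three stand inside the tray, and the last pictures show them there with the stand clear. One was knocked about 25 mm sideways inside the tray during the run, so I re-measured before placing the last block. I did not touch the purple look-alikes.
- **Impeller:** I pushed it to about 3 rad/s and lifted the finger clear at about t = 23.3 s. It was still turning at t = 28 s and had stopped by t = 30 s, so it ran at least 4.5 s untouched. I only moved on to the selector after that.
- **Selector:** I turned it anticlockwise through three clicks until the moment rose from about 0.3 to nearly 1 N m and the bar began to slip in the jaws, which I took as the end stop. I then turned it 72° clockwise and let go. The bar reads 109.8°, against 110.0° at the start, so it began at the third click and is back there. I did not test the end stop a second time.

No check failed. Two readings disagreed: my first estimate of the tray position was about 15 mm off, from a misread wall edge, and I corrected it before placing anything. Measured positions of the selector differed by 2 mm or less. The torch, loupe and stamp look unmoved in the last overview picture, though I did not measure them.

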